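Release a set of centrifuge tube inserts

TASK

Sort the tube inserts on the bench by the tag on their tops: every insert with the round green tag goes upright to the floor of a nest of its own in the three-nest pass rack, every one with the red bar tag likewise in the two-nest reject tray. When all are sorted, lower the drilled cover plate over the rack's four posts until it lies flat on their shoulders, and only then hang the release plaque by its eye on the peg of the release stand and leave it hanging freely. Leave the other things on the bench where they are.

Things in the scene. Friction and masses are not known exactly. Their poses are not given: they have to be found in the camera images.
- insert_p0: PASS insert: light grey block-shaped tube insert, 44 mm along x, 34 mm along y, 46 mm high, 70 g, standing on the bench; two round black bores on one half of its top and, on the other half (+x), a flat round green tag of 16 mm. Origin: centre of its underside. May be absent (None from the start)
- insert_p1: PASS insert: light grey block-shaped tube insert, 44 mm along x, 34 mm along y, 46 mm high, 70 g, standing on the bench; two round black bores on one half of its top and, on the other half (+x), a flat round green tag of 16 mm. Origin: centre of its underside. May be absent (None from the start)
- insert_p2: PASS insert: light grey block-shaped tube insert, 44 mm along x, 34 mm along y, 46 mm high, 70 g, standing on the bench; two round black bores on one half of its top and, on the other half (+x), a flat round green tag of 16 mm. Origin: centre of its underside. May be absent (None from the start)
- insert_r0: REJECT insert: light grey block-shaped tube insert, 44 mm along x, 34 mm along y, 46 mm high, 70 g, standing on the bench; two round black bores on one half of its top and, on the other half (+x), a flat red bar tag, 7 x 26 mm. Origin: centre of its underside. May be absent (None from the start)
- insert_r1: REJECT insert: light grey block-shaped tube insert, 44 mm along x, 34 mm along y, 46 mm high, 70 g, standing on the bench; two round black bores on one half of its top and, on the other half (+x), a flat red bar tag, 7 x 26 mm. Origin: centre of its underside. May be absent (None from the start)
- rack: the pass rack, fixed: white base 72 (x) x 210 (y) x 5 mm, a row of three nests along y (inner 52 mm in x, 42 mm in y, 46 mm apart; walls 4 mm thick, tops 15 mm above the bench) and four steel posts at x = +-22, y = +-88 mm: 14 mm thick up to a shoulder at z = 57 mm, then an 8 mm pin up to z = 78 mm. Origin: centre of its underside, on the bench
- pass_nest0 (a point): a nest of the pass rack: centre of its floor, 5 mm above the bench, at y = -46 mm in the rack's frame (axes as the rack)
- pass_nest1 (a point): a nest of the pass rack: centre of its floor, 5 mm above the bench, at y = 0 mm in the rack's frame (axes as the rack)
- pass_nest2 (a point): a nest of the pass rack: centre of its floor, 5 mm above the bench, at y = 46 mm in the rack's frame (axes as the rack)
- reject_tray: the reject tray, fixed: grey base 72 (x) x 112 (y) x 5 mm with a row along y of two nests of the same size and pitch as the rack's; no posts. Origin: centre of its underside, on the bench
- reject_nest0 (a point): a nest of the reject tray: centre of its floor, 5 mm above the bench, at y = -23 mm in the tray's frame
- reject_nest1 (a point): a nest of the reject tray: centre of its floor, 5 mm above the bench, at y = 23 mm in the tray's frame
- cover: the rack's cover: loose aluminium plate 68 (x) x 204 (y) x 6 mm, about 220 g, lying flat; 12 mm holes at x = +-22, y = +-88 mm. On top a black bar handle along y: 80 mm long, 12 mm wide (x), 28 to 40 mm above the plate's underside, with legs at y = +-30 mm. Origin: centre of the underside. Fits either way round; on the shoulders its origin is 57 mm above the rack's
- plaque: the release plaque: off-white plastic plate with a black tick, 8 mm thick (x), 50 wide (y), 110 tall (z), about 55 g, upright in a fixed steel slotted stand (slot 10 x 54 mm, its floor 6 mm and upper edge 24 mm above the bench). A 22 mm eye runs through it along x, 66 mm above its underside, 44 mm below its top. Origin: centre of its underside
- plaque_eye (a point): centre of the plaque's eye
- peg_stand: the release stand, fixed: grey 80 x 80 x 12 mm foot, a 16 x 16 mm upright 142 mm high centred at x = +20 mm, and one bare steel peg, 8 mm thick, that leaves the upright at x = 12, z = 125 mm and sticks out to the stand's -x (towards the robot), rising about 10 degrees to its tip at x = -40, z = 134 mm. Origin: centre of its underside
- peg_tip (a point): tip of the peg (centre of its rounded end)
- dish: bystander: white shallow dish, 68 mm across, 16 mm high. Origin at the centre of its underside
- timer: bystander: white timer box, 50 x 36 x 22 mm. Origin at the centre of its underside
- tape: bystander: ring of paper tape, 72 mm across, 20 mm high. Origin at the centre of its underside
- marker: bystander: blue-capped white marker pen, 130 mm long, 15 mm thick, lying on the bench. Origin at the centre of its underside (on its long axis)

How it is judged:
On the way, in this order (a step that is already met when the one before it is completed fails the run):
1. every insert is in a nest of its own: green tags in the pass rack, red bars in the reject tray ((distance between insert_p0 and pass_nest0 below 0.009 m or distance between insert_p0 and pass_nest1 below 0.009 m or distance between insert_p0 and pass_nest2 below 0.009 m) and angle between each of insert_p0, insert_p1, insert_p2, insert_r0, insert_r1's own z axis and vertical below 0.12 rad and (distance between insert_p1 and pass_nest0 below 0.009 m or distance between insert_p1 and pass_nest1 below 0.009 m or distance between insert_p1 and pass_nest2 below 0.009 m) and (distance between insert_p2 and pass_nest0 below 0.009 m or distance between insert_p2 and pass_nest1 below 0.009 m or distance between insert_p2 and pass_nest2 below 0.009 m) and (distance between insert_r0 and reject_nest0 below 0.009 m or distance between insert_r0 and reject_nest1 below 0.009 m) and (distance between insert_r1 and reject_nest0 below 0.009 m or distance between insert_r1 and reject_nest1 below 0.009 m)), for 0.2 s.
2. the cover plate lies flat on the shoulders of the rack's four posts (horizontal distance between cover and rack below 0.006 m and z of cover in the frame of rack between 0.053 and 0.0605 m and angle between cover's own z axis and vertical below 0.05 rad and angle between the y axis of cover and the y axis of rack, either way round below 0.1 rad), for 0.2 s.
3. the plaque hangs by its eye on the peg (x of plaque_eye in the frame of peg_stand between -0.036 and 0.014 m and y of plaque_eye in the frame of peg_stand between -0.01 and 0.01 m and z of plaque_eye in the frame of peg_stand between 0.108 and 0.137 m and angle between plaque's own z axis and vertical below 0.4 rad), for 0.2 s.
At the end, for the whole second after the job is handed in: Each insert upright on the floor of its own nest of the right kind (centre within 9 mm); cover over all four posts, level, within 4 mm of the shoulders; the peg passes through the plaque's eye and it hangs within 0.4 rad of upright; all released and at rest (all of step 1 and all of step 2 and all of step 3 and not (contact force between cover and the fingers above 0.1 N) and not (contact force between plaque and the fingers above 0.1 N) and linear speed of each of insert_p0, insert_p1, insert_p2, insert_r0, insert_r1, cover, plaque below 0.03 m/s); the robot touches nothing.
It fails at once if a bystander is pushed more than 6 cm from its place (distance of any of dish, timer, tape, marker from where it was at the start of the episode above 0.06 m).
Of insert_p0, insert_p1, insert_p2, insert_r0, insert_r1 only 4 to 5 are there at a start; the rules pass over those that are not, and their reading is None.
At some moment in a run one of insert_p0, insert_p1, insert_p2, insert_r0, insert_r1, cover may be knocked a few centimetres aside while the robot is not near it.
It also fails if it takes over 210 s, if anything falls off the work surface, if the arm or the gripper's body presses on something with over 40 N, if the wrist force passes 120 N, or if a joint passes its speed limit or range.

ROBOT

A 6-joint arm with a two-finger parallel gripper is mounted at the origin on the work surface. World frame = base frame: x ahead of the robot, y to its left, z up, the work surface at z = 0. Lengths are in m, angles in rad, forces in N, time in s.
With the tool pointing down it reaches from about 0.275 to 0.85 m from the base axis. Payload 19 kg.
Tool frame: the origin (TCP) lies at the very end of the fingers, on their centre line; the grasp point (between the pads) lies ctrl.grasp_offset behind it (ctrl.grasp_offset is the distance from the TCP to the grasp point, in m); z points along the fingers, y is the line along which they close (so a half turn about z gives the same grasp; the last joint's range is limited). The gripper opens to 85 mm and grips with 20 to 120 N. Pads are 22 mm wide; open, the fingers measure 114 mm over their backs; the gripper's body (76 mm by 85 mm) begins 54 mm behind the grasp point. The pads swing forward as they close: fully open they stand 13 mm farther back than shut.
Start: joints at [1.087, 0.15, 1.437, -0, 1.554, -0.134], TCP at [0.197, 0.54, 0.231] pointing down, gripper open.
Joint ranges: [-2.8, 2.8], [-0.68, 2.1], [0.12, 2.68], [-1.39, 4.53], [0.16, 2.79], [-2.81, 2.81]. Speed limits (rad/s): [1.89, 1.89, 2.22, 3.01, 3.01, 3.01].

INTERFACE

Orientations are given as a unit quaternion [x, y, z, w].
In Python, from station import ctrl, camrig, probe_bus gives the robot as it stands (ctrl), with the cameras (camrig) and the readings (probe_bus).
- The arm moves only by the tool nudge_tcp, called after "Request:" by a JSON object that holds its "name" and its "arguments", one argument or row to a line. Schema: {"type":"object","properties":{"increments":{"type":"array","items":{"type":"array","items":{"type":"array","items":{"type":"number"},"minItems":5,"maxItems":5},"minItems":1,"maxItems":8},"minItems":1,"maxItems":1},"grip_n":{"type":"number"},"only":{"type":"string"},"quiet":{"type":"boolean"},"lines":{"type":"string"}},"required":["increments"],"additionalProperties":false}. increments is a list that holds a single list of rows (three levels of brackets), with 1 to 8 rows, each of 5 numbers: the finger opening in m, then dx, dy, dz in m, then a turn about the tool's z in rad; each row is the pose to reach, as a shift and turn from the pose commanded when the call began, along the tool's axes at that moment; what a row does not reach only later rows make up. A row lasts 1/10 s, in which the tool goes at most 0.05 m and 0.15 rad, less where a joint would pass 70% of its speed; a pose out of reach is approached as far as the arm can. The fingers move at their own pace and stop on an object; grip_n is the grip in N (left out, the last holds). Time passes only in rows, so rows that do not move let the fingers close. The tool returns the time, the measured TCP pose, the force, the opening and the grip force at its end. only (a regular expression) keeps the lines of the reply that match it, lines (a string "A,B") keeps lines A to B, and quiet returns only ok. Input that does not fit is refused with a message, and nothing moves.
- probe_bus.get_state(): the state, without advancing time (a new reading comes with each control period).
- camrig.get_image(name): name is "scene" or "side" or "wrist"; returns (picture, depth): 400x640x3 uint8, red, green, blue; 400x640 float32, m along the optical axis (not along the pixel's ray), 0 where there is no reading.
- camrig.calibration(name): a dict with "fx", "fy", "cx", "cy" (pixels), "xyz" and "attitude" of the camera in the world; the wrist camera has in their place "hand_eye" (4x4, takes a point from camera to tool coordinates, whose origin is the TCP and whose axes are the flange's). Camera axes: x right, y down, z forward; pixel columns grow to the right and rows downward; lengths in m; the calibration is good to about 2 mm. A picture is of the moment at which its call begins: read the wrist's pose just before it. calibration takes no time and is no camera call.
- ctrl.job_done(): hands the job in; it is judged then, once.
The state is a dict: "clock": time; "q": joint angles; "qd": joint speeds; "effort": joint torques, N m; "tcp_pos": TCP position; "eef_rot": TCP orientation; "ft_force": force on the tool from outside, world axes, zero at the start; "moment": the same for the moment, N m; "width": finger opening in m; "grip_force": force on a finger pad.
Only numpy, scipy, OpenCV 4.12 (cv2) and the standard library are available. Lean on these libraries where they do the work, as an engineer would, in place of code of your own. Each camera call takes 0.05 s, during which the arm holds its last target. There are 200 camera calls.

## Working session

There is one attempt and no reset: what is moved stays moved. The work goes in short steps, Python scripts to look and compute and a tool call to move; the robot and the scene stay as the last step left them, time stands still between calls to the robot, and variables do not carry over. Pictures are saved under pics/ and viewed, at most 14 in all, crops included, and the job is handed in when it is done.

```bash
ls; mkdir -p pics; cat > h.py <<'E'
import numpy as np, cv2
from station import ctrl, camrig, probe_bus
from scipy.spatial.transform import Rotation as R
def cam(n):
    c=camrig.calibration(n)
    s=probe_bus.get_state()
    im,d=camrig.get_image(n)
    K=(c['fx'],c['fy'],c['cx'],c['cy'])
    if n=='wrist':
        T=np.eye(4);T[:3,:3]=R.from_quat(s['eef_rot']).as_matrix();T[:3,3]=s['tcp_pos'];T=T@np.array(c['hand_eye'])
    else:
        T=np.eye(4);a=np.array(c['attitude']);T[:3,:3]=a if a.shape==(3,3) else R.from_quat(a).as_matrix();T[:3,3]=c['xyz']
    return im,d,K,T
def pts(d,K,T):
    v,u=np.mgrid[:d.shape[0],:d.shape[1]]
    P=np.stack([(u-K[2])/K[0]*d,(v-K[3])/K[1]*d,d],-1)
    return P@T[:3,:3].T+T[:3,3]
def ray(u,v,z,K,T):
    r=T[:3,:3]@np.array([(u-K[2])/K[0],(v-K[3])/K[1],1]);return T[:3,3]+r*(z-T[2,3])/r[2]
def save(n,im): cv2.imwrite('pics/'+n,im[...,::-1])
E
python3 - <<'E'
from h import *
print(probe_bus.get_state(),ctrl.grasp_offset)
for n in('scene','side','wrist'):
    print(n,camrig.calibration(n)); im,d,K,T=cam(n); save(n+'0.png',im); np.savez(n+'0.npz',im=im,d=d,K=K,T=T)
E
```

```text
pics
station.py
{'clock': 0.0, 'q': array([ 1.08697727e+00,  1.51001952e-01,  1.43801776e+00, -2.95684874e-05,
        1.55384248e+00, -1.34016788e-01]), 'qd': array([-0.00021701,  0.00049534, -0.00043811, -0.00054586, -0.00022503,
        0.00026443]), 'effort': array([ 3.43024121e-04, -7.13051605e+01, -5.70871925e+01, -1.03055336e-04,
        8.89259332e-03,  1.97187154e-05]), 'tcp_pos': array([0.19697577, 0.53993582, 0.230673  ]), 'eef_rot': array([ 1.74010490e-01,  9.84743594e-01, -6.09217015e-04, -1.78905897e-04]), 'ft_force': array([ 1.35834302,  0.50604678, -1.19379626]), 'moment': array([0.02154524, 0.01079792, 0.00448162]), 'grip_force': 0.0, 'width': 0.08556540903426259} 0.0187
scene {'fx': 446.54490278959213, 'fy': 446.54490278959213, 'cx': 318.9650586654552, 'cy': 202.20292838222534, 'xyz': array([ 1.2593453 , -0.2488218 ,  1.09569585]), 'attitude': array([ 0.78022792,  0.53342983, -0.19146497, -0.26464725])}
side {'fx': 488.0390695870676, 'fy': 488.0390695870676, 'cx': 319.95285933389874, 'cy': 196.66565908792978, 'xyz': array([ 0.27607809, -0.87169493,  1.05234371]), 'attitude': array([ 0.91470924, -0.11517862,  0.05588889, -0.38329795])}
wrist {'fx': 315.1285529856614, 'fy': 315.1285529856614, 'cx': 326.30501699058686, 'cy': 202.52177031814384, 'hand_eye': array([[ 6.45637029e-04, -9.47494087e-01, -3.19772635e-01,
         8.26185385e-02],
       [ 9.99999762e-01,  6.89147112e-04, -2.29098367e-05,
         2.78901847e-04],
       [ 2.42077323e-04, -3.19772544e-01,  9.47494307e-01,
        -1.40946837e-01],
       [ 0.00000000e+00,  0.00000000e+00,  0.00000000e+00,
         1.00000000e+00]])}
```

View pics/scene0.png

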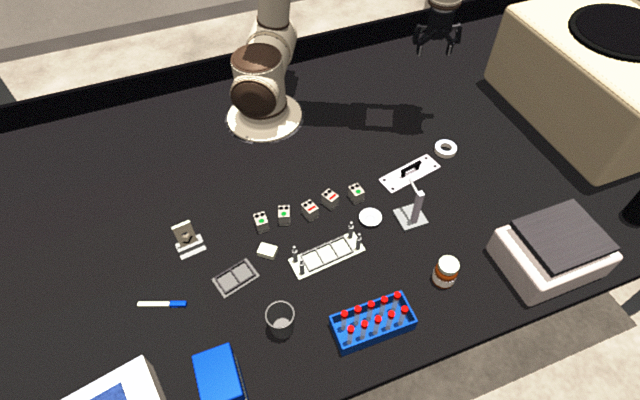

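View pics/side0.png

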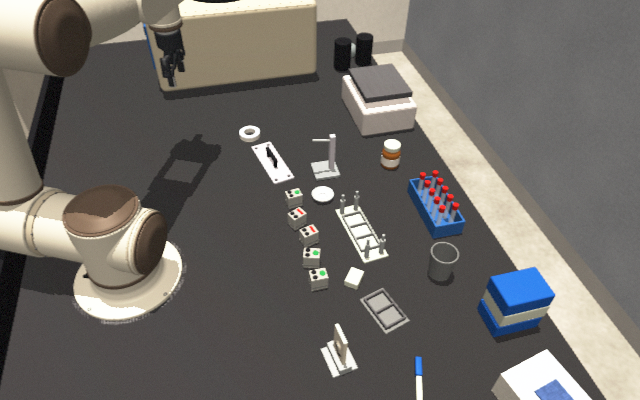

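The scene view shows five inserts in a row: green at (261,222), (284,214) and (357,193), red at (310,209) and (330,198). The cover is at (410,173), rack (327,255), tray (236,278), plaque stand (187,240) and peg stand (412,212). I'll take coarse positions first, then go over with the wrist camera.

```bash
python3 - <<'E'
from h import *
f=np.load('scene0.npz');K=f['K'];T=f['T'];P=pts(f['d'],K,T)
for n,u,v in [('i',261,218),('i',284,211),('i',310,207),('i',330,196),('i',357,190),('cover',395,180),('tray',236,278),('rack',327,255),('plq',183,228),('peg upright top',414,186),('tape',446,148),('dish',370,217),('timer',267,251),('marker',160,303),('bench',300,170)]:
    print(n,P[v,u].round(3))
im=cv2.resize(f['im'][120:320,150:470],None,fx=2.5,fy=2.5,interpolation=cv2.INTER_CUBIC);save('scene0c.png',im)
E
```

```text
i [ 0.477 -0.148  0.047]
i [ 0.475 -0.077  0.044]
i [ 0.492 -0.002  0.047]
i [0.474 0.069 0.046]
i [0.487 0.152 0.052]
cover [0.46  0.3   0.007]
tray [ 0.622 -0.266  0.015]
rack [ 0.641 -0.007  0.007]
plq [ 0.473 -0.361  0.103]
peg upright top [0.591 0.277 0.131]
tape [0.391 0.53  0.001]
dish [0.565 0.162 0.008]
timer [ 0.576 -0.163  0.024]
marker [ 0.619 -0.472  0.012]
bench [0.302 0.031 0.003]
```

View pics/scene0c.png

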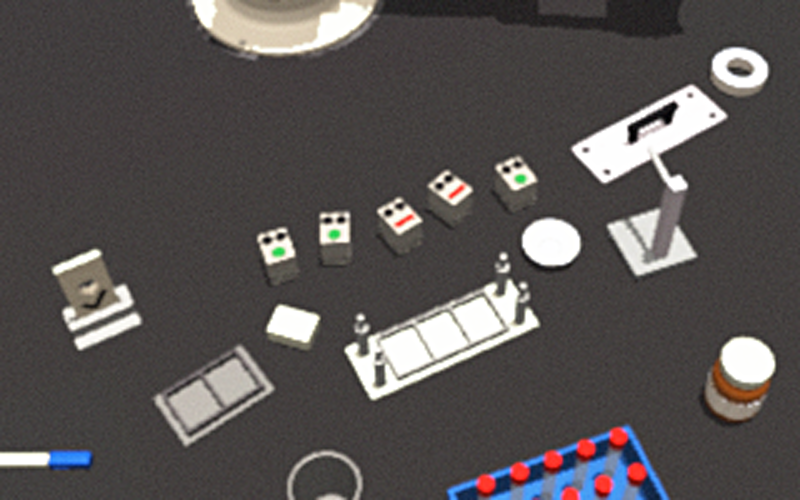

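```bash
cat >> h.py <<'E'
def go(x,y,z,yaw):
    """shift/turn in tool axes to a tool-down pose; yaw = heading (deg) of tool y in world, mod 180 nearest"""
    s=probe_bus.get_state();M=R.from_quat(s['eef_rot']).as_matrix()
    d=np.array([x,y,z])-s['tcp_pos'];h=np.degrees(np.arctan2(M[1,1],M[0,1]))
    t=(yaw-h+90)%180-90
    print('shift',(M.T@d).round(4),'dist',np.linalg.norm(d).round(3),'turn',np.radians(-t).round(3),'q6',s['q'][5].round(2),'head',h.round(1))
E
```

Request:
{"name": "nudge_tcp", "arguments": {
  "increments": [
    [[0.08, -0.42, -0.42, -0.12, -0.35], [0.08, -0.42, -0.42, -0.12, -0.35], [0.08, -0.42, -0.42, -0.12, -0.35], [0.08, -0.42, -0.42, -0.12, -0.35], [0.08, -0.42, -0.42, -0.12, -0.35], [0.08, -0.42, -0.42, -0.12, -0.35], [0.08, -0.42, -0.42, -0.12, -0.35], [0.08, -0.42, -0.42, -0.12, -0.35]]
  ]
}}

```text
clock: 0.95
tcp_pos: [0.36, 0.1889, 0.3097]
eef_rot: [-0.0, 1.0, 0.0, 0.0]
ft_force: [1.2, 1.2, 0.2]
width: 0.0802
grip_force: 0.0
```

```bash
python3 - <<'E'
from h import *
go(0.45,0,0.35,90)
E
```

```text
shift [-0.0899 -0.1889 -0.0403] dist 0.213 turn 0.001 q6 -1.28 head 90.0
```

Request:
{"name": "nudge_tcp", "arguments": {
  "increments": [
    [[0.08, -0.09, -0.19, -0.04, 0], [0.08, -0.09, -0.19, -0.04, 0], [0.08, -0.09, -0.19, -0.04, 0], [0.08, -0.09, -0.19, -0.04, 0], [0.08, -0.09, -0.19, -0.04, 0], [0.08, -0.09, -0.19, -0.04, 0], [0.08, -0.09, -0.19, -0.04, 0]]
  ]
}}

```text
clock: 1.65
tcp_pos: [0.4496, 0.0013, 0.3489]
eef_rot: [0.0, 1.0, 0.0, -0.0]
ft_force: [-0.5, 0.1, 0.4]
width: 0.0799
grip_force: 0.0
```

```bash
python3 - <<'E'
from h import *
im,d,K,T=cam('wrist'); save('w1.png',cv2.resize(im,(800,500))); np.savez('w1.npz',im=im,d=d,K=K,T=T)
E
```

```text
(no output)
```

View pics/w1.png

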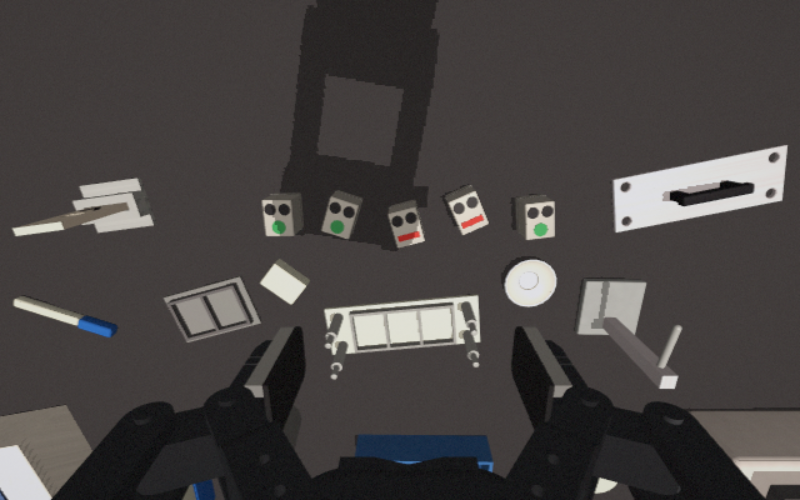

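The wrist view shows green inserts at (280,218), (340,215) and (536,217), red at (405,222) and (466,210), all with small yaws. The cover is at (700,190), rack (402,325), tray (212,309), plaque stand (110,205) and peg stand (612,308) with the peg tip near (678,330). Next I'll fit top rectangles.

```bash
cat >> h.py <<'E'
def rects(P,zlo,zhi,amin,amax,mask=None,k=3):
    """min-area rects (world mm-grid, 1 mm) of blobs whose height lies in a band"""
    m=((P[...,2]>zlo)&(P[...,2]<zhi))
    if mask is not None: m&=mask
    m=cv2.morphologyEx(m.astype(np.uint8),cv2.MORPH_OPEN,np.ones((k,k),np.uint8))
    n,l,st,c=cv2.connectedComponentsWithStats(m);o=[]
    for i in range(1,n):
        if amin<st[i,4]<amax:
            q=(P[l==i][:,:2]*1000).astype(np.float32)
            (cx,cy),(w,h),a=cv2.minAreaRect(q)
            if w<h: w,h,a=h,w,a+90
            o.append((cx,cy,w,h,(a+90)%180-90,np.median(P[l==i][:,2])*1000,st[i,4],*c[i]))
    return o
E
python3 - <<'E'
from h import *
f=np.load('w1.npz');P=pts(f['d'],f['K'],f['T']);im=f['im'].astype(int)
print('bench z',np.median(P[30:60,100:200,2]))
for nm,b in [('tops',(.040,.056)),('low',(.003,.022)),('foot',(.008,.016)),('mid',(.022,.040))]:
    print(nm)
    for r in rects(P,*b,80,8000): print(np.round(r,1))
E
```

```text
bench z -0.0015763683350303592
tops
[468.   71.6  44.1  34.   25.   44.4 688.  374.6 169.7]
[474.1 -77.8  44.2  34.  -19.   44.4 696.  271.8 173.5]
[ 473.5 -148.8   43.6   34.    -1.2   44.5  704.   222.7  173.5]
[476.8 154.6  44.3  33.9   6.5  44.4 704.  431.5 175.7]
[ 4.850e+02 -5.000e-01  4.380e+01  3.400e+01  1.520e+01  4.440e+01
  6.780e+02  3.249e+02  1.812e+02]
[623.8 271.3  22.   12.3 -44.3  48.1  88.  495.8 267. ]
[ 806.3 -517.3  112.7   53.5   44.3   47.8  625.    35.1  357.8]
[779.5 488.8 130.9   5.4 -89.2  47.9 464.  602.5 345.7]
[832.6   4.9  50.9   7.9  88.   45.4 138.  327.4 367.1]
[837.1 116.8  27.9  18.2  39.9  47.4  93.  388.7 369.7]
low
[403.3 442.6  21.8  14.7  89.9   4.4  94.  622.3 120.9]
[ 448.   359.8  205.5   68.5  -78.4    4.4 4058.   554.7  151.4]
[ 467.8 -361.6   76.4   59.9  -82.4    4.8  949.    96.3  162.3]
[ 567.4 -159.7   49.7   36.3   51.    20.1  728.   227.7  225.1]
[ 568.7  161.4   65.7   65.5  -88.6    9.2 1027.   424.5  226.5]
[ 607.2  275.5   81.3   80.5   89.3   10.2 1960.   487.5  243.7]
[ 613.8 -268.4  107.7   71.6  -74.2    9.4 1311.   168.
[... 686 characters left out ...]
 246.3]
[664.  -39.8  88.2  35.2  70.1  13.  216.  301.4 275.9]
[659.   41.   52.   10.5 -88.7  12.8 113.  348.2 274.5]
[ 816.1 -505.5   91.9    5.5   12.2   12.4  193.    57.2  345.4]
[830.7   9.   88.1   3.9  88.8  12.  148.  329.3 352.9]
mid
[448.  358.7  79.3  12.9 -78.5  37.7 575.  572.1 155. ]
[ 473.3 -132.3   42.7    4.5    4.9   30.8  101.   236.2  170.9]
[623.3 271.9  21.8  11.2 -46.6  30.2  96.  490.6 261.2]
[ 801.6 -527.   123.5   62.6   53.4   30.9  689.    40.3  349.7]
[779.6 497.2 144.7   5.3 -89.3  31.4 542.  600.4 338.7]
[830.7  23.9 199.5   4.8  89.2  31.1 772.  337.5 360.9]
[ 9.105e+02 -3.168e+02  4.490e+01  3.000e+00 -7.000e-01  3.100e+01
  8.700e+01  1.613e+02  3.927e+02]
```

Request:
{"name": "nudge_tcp", "arguments": {
  "increments": [
    [[0.08, -0.15, -0.1, 0.02, 0], [0.08, -0.15, -0.1, 0.02, 0], [0.08, -0.15, -0.1, 0.02, 0], [0.08, -0.15, -0.1, 0.02, 0], [0.08, -0.15, -0.1, 0.02, 0], [0.08, -0.15, -0.1, 0.02, 0]]
  ]
}}

```text
clock: 2.3
tcp_pos: [0.5999, -0.0978, 0.3287]
eef_rot: [-0.001, 1.0, 0.0, -0.001]
ft_force: [0.0, -0.2, 0.2]
width: 0.0798
grip_force: 0.0
```

```bash
python3 - <<'E'
from h import *
im,d,K,T=cam('wrist'); save('w2.png',cv2.resize(im[:250],(800,312))); np.savez('w2.npz',im=im,d=d,K=K,T=T)
P=pts(d,K,T)
for nm,b in [('tops',(.040,.056)),('low',(.001,.0245)),('base',(.001,.0065)),('walls',(.010,.017)),('posts',(.053,.085)),('hi',(.09,.16))]:
    print(nm)
    for r in rects(P,*b,25 if nm in('posts',) else 80,8000): print(np.round(r,1))
E
```

```text
tops
[ 468.5   71.2   43.9   34.    25.1   44.3 1083.   462.9   54.6]
[ 474.1  -78.1   44.1   33.8  -18.3   44.4 1044.   342.2   59.4]
[ 473.9 -149.5   43.8   33.9   -1.4   44.4 1056.   284.7   59. ]
[ 477.1  154.4   44.1   34.6    7.    44.3 1079.   528.9   62.4]
[ 4.855e+02 -8.000e-01  4.390e+01  3.420e+01  1.500e+01  4.430e+01
  1.016e+03  4.036e+02  6.950e+01]
[625.7 268.6  18.    8.8 -27.2  48.4 112.  591.2 180.7]
[ 771.3 -181.    51.    13.9   69.6   47.7  156.   271.5  270.4]
[ 817.1 -521.9  159.    76.2   46.8   48.3  924.    60.7  299.6]
[813.3 248.2  59.9  30.7 -42.5  48.3 374.  543.7 293.4]
[ 813.2 -197.7   57.1   22.9   66.7   48.2  263.   261.5  297.9]
[832.5 -18.5 113.6   8.1  89.5  47.3 412.  374.5 304.7]
[ 843.3 -366.7   68.1    7.8  -89.    43.7  309.   157.8  310.7]
[ 8.795e+02 -6.400e+01  8.130e+01  2.580e+01 -8.000e-01  4.800e+01
  2.170e+02  3.427e+02  3.357e+02]
[928.4 421.   97.9   5.5   1.3  47.2 383.  632.4 356.3]
low
[ 46
[... 4015 characters left out ...]
96.  379.  345.2]
[891.1  21.2  14.3   8.7 -76.6  69.6 113.  400.7 345.8]
[891.7  55.8  12.9   8.3 -63.3  64.5  82.  421.8 343.9]
[889.7 -48.   12.6   7.3 -79.4  70.2  75.  357.3 345.5]
[947.1 420.7  58.    5.6   2.2  60.  214.  635.8 372.2]
hi
[ 468.  -362.6   52.2    8.6  -82.2  113.3  807.    73.7   46.3]
[623.8 271.1  23.   12.3 -43.5 104.5 356.  629.  192.5]
[854.4 -11.7  15.7  15.2  12.7  92.3  87.  384.  337.5]
[854.9  23.4  16.   15.2  16.4  92.1  89.  407.7 337.6]
[ 8.940e+02 -4.720e+01  1.590e+01  1.540e+01 -4.000e-01  9.220e+01
  8.100e+01  3.591e+02  3.585e+02]
[895.2 -12.4  15.6  15.1  86.8  92.4  81.  382.  358.9]
[ 916.2 -324.2   41.2   38.7   58.3  134.9  411.   163.6  392.5]
```

View pics/w2.png

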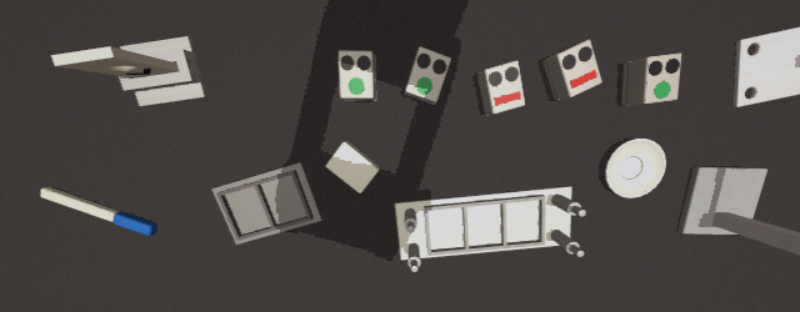

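Sizes match: inserts 44x34, rack 210x72, tray 113x72, cover 205x68.5 and plaque top 52x8.6. All five inserts are fixed, so I start with insert A.

Request:
{"name": "nudge_tcp", "arguments": {
  "increments": [
    [[0.08, 0.126, -0.051, 0.2, 1.59], [0.08, 0.126, -0.051, 0.2, 1.59], [0.08, 0.126, -0.051, 0.2, 1.59], [0.08, 0.126, -0.051, 0.2, 1.59], [0.08, 0.126, -0.051, 0.2, 1.59], [0.08, 0.126, -0.051, 0.2, 1.59], [0.08, 0.126, -0.051, 0.2, 1.59], [0.08, 0.126, -0.051, 0.2, 1.59]]
  ],
  "grip_n": 40
}}

```text
clock: 3.15
tcp_pos: [0.4734, -0.149, 0.1302]
eef_rot: [0.567, 0.824, 0.0, 0.001]
ft_force: [-0.1, 0.0, -0.1]
width: 0.0799
grip_force: 0.0
```

```bash
python3 - <<'E'
from h import *
go(.4737,-.1491,.015,-1.3)
E
```

```text
shift [-0.      0.0002  0.1152] dist 0.115 turn 0.389 q6 -0.83 head 21.0
```

Request:
{"name": "nudge_tcp", "arguments": {
  "increments": [
    [[0.08, 0, 0, 0.03, 0.39], [0.08, 0, 0, 0.06, 0.39], [0.08, 0, 0, 0.06, 0.39], [0.08, 0, 0, 0.09, 0.39], [0.08, 0, 0, 0.115, 0.39], [0.08, 0, 0, 0.115, 0.39]]
  ]
}}

```text
clock: 3.75
tcp_pos: [0.4722, -0.1484, 0.0126]
eef_rot: [0.713, 0.701, -0.0, -0.001]
ft_force: [-0.4, 0.9, 0.7]
width: 0.08
grip_force: 0.0
```

Request:
{"name": "nudge_tcp", "arguments": {
  "increments": [
    [[0.03, 0, 0, 0, 0], [0.03, 0, 0, 0, 0], [0.03, 0, 0, 0, 0], [0.03, 0, 0, 0, 0], [0.03, 0, 0, 0, 0]]
  ],
  "grip_n": 40
}}

```text
clock: 4.25
tcp_pos: [0.4747, -0.1504, 0.016]
eef_rot: [0.714, 0.7, 0.0, 0.001]
ft_force: [-2.0, 2.7, 12.1]
width: 0.0434
grip_force: 40.4
```

Request:
{"name": "nudge_tcp", "arguments": {
  "increments": [
    [[0.03, 0, 0, -0.05, 0], [0.03, 0, 0, -0.1, 0], [0.03, 0, 0, -0.1, 0]]
  ]
}}

```text
clock: 4.55
tcp_pos: [0.4765, -0.1514, 0.1216]
eef_rot: [0.714, 0.7, 0.002, 0.005]
ft_force: [0.8, -0.7, -1.1]
width: 0.0433
grip_force: 41.9
```

```bash
python3 - <<'E'
from h import *
go(.6414,-.0502,.10,5.6)
E
```

```text
shift [0.1044 0.1627 0.0227] dist 0.195 turn -0.117 q6 -0.44 head -1.1
```

Request:
{"name": "nudge_tcp", "arguments": {
  "increments": [
    [[0.03, 0.104, 0.163, 0.02, -0.117], [0.03, 0.104, 0.163, 0.02, -0.117], [0.03, 0.104, 0.163, 0.02, -0.117], [0.03, 0.104, 0.163, 0.02, -0.117], [0.03, 0.104, 0.163, 0.02, -0.117], [0.03, 0.104, 0.163, 0.02, -0.117], [0.03, 0.104, 0.163, 0.02, -0.117]]
  ]
}}

```text
clock: 5.25
tcp_pos: [0.6383, -0.0498, 0.0947]
eef_rot: [0.672, 0.741, -0.0, 0.0]
ft_force: [-0.7, 0.1, 0.2]
width: 0.0436
grip_force: 41.8
```

```bash
python3 - <<'E'
from h import *
go(.6414,-.0502,.021,5.6)
E
```

```text
shift [-0.0007  0.003   0.0737] dist 0.074 turn 0.0 q6 -0.3 head 5.6
```

Request:
{"name": "nudge_tcp", "arguments": {
  "increments": [
    [[0.03, 0, 0.003, 0.03, 0], [0.03, 0, 0.003, 0.06, 0], [0.03, 0, 0.003, 0.07, 0], [0.03, 0, 0.003, 0.073, 0], [0.03, 0, 0.003, 0.073, 0]]
  ]
}}

```text
clock: 5.75
tcp_pos: [0.642, -0.0496, 0.0224]
eef_rot: [0.672, 0.741, 0.0, 0.0]
ft_force: [-0.8, -0.4, 0.0]
width: 0.0431
grip_force: 41.8
```

Request:
{"name": "nudge_tcp", "arguments": {
  "increments": [
    [[0.065, 0, 0, 0, 0], [0.065, 0, 0, 0, 0], [0.065, 0, 0, 0, 0], [0.065, 0, 0, -0.04, 0], [0.065, 0, 0, -0.08, 0], [0.08, 0, 0, -0.1, 0]]
  ]
}}

```text
clock: 6.35
tcp_pos: [0.6428, -0.0492, 0.1252]
eef_rot: [0.672, 0.741, 0.001, 0.002]
ft_force: [-0.2, -0.2, 0.6]
width: 0.0777
grip_force: 0.0
```

```bash
python3 - <<'E'
from h import *
go(.4741,-.0780,.015,-18.6)
E
```

```text
shift [-0.012  -0.1712  0.1096] dist 0.204 turn 0.423 q6 -0.29 head 5.6
```

Next is insert B. I'll check the placement later in an image.

Request:
{"name": "nudge_tcp", "arguments": {
  "increments": [
    [[0.08, -0.012, -0.171, 0.01, 0.423], [0.08, -0.012, -0.171, 0.01, 0.423], [0.08, -0.012, -0.171, 0.01, 0.423], [0.08, -0.012, -0.171, 0.01, 0.423], [0.08, -0.012, -0.171, 0.06, 0.423], [0.08, -0.012, -0.171, 0.107, 0.423], [0.08, -0.012, -0.171, 0.107, 0.423], [0.08, -0.012, -0.171, 0.107, 0.423]]
  ]
}}

```text
clock: 7.15
tcp_pos: [0.4731, -0.0778, 0.0153]
eef_rot: [0.812, 0.583, -0.0, -0.0]
ft_force: [0.7, -0.1, 0.6]
width: 0.0801
grip_force: 0.0
```

Request:
{"name": "nudge_tcp", "arguments": {
  "increments": [
    [[0.03, 0, 0, 0, 0], [0.03, 0, 0, 0, 0], [0.03, 0, 0, 0, 0], [0.03, 0, 0, 0, 0], [0.03, 0, 0, -0.05, 0], [0.03, 0, 0, -0.1, 0], [0.03, 0, 0, -0.1, 0]]
  ]
}}

```text
clock: 7.85
tcp_pos: [0.4756, -0.0785, 0.1214]
eef_rot: [0.812, 0.584, 0.003, 0.004]
ft_force: [-0.1, -0.3, -2.1]
width: 0.0433
grip_force: 42.2
```

```bash
python3 - <<'E'
from h import *
go(.6369,-.0044,.022,5.6)
im,d,K,T=cam('scene'); P=pts(d,K,T); np.savez('s2.npz',im=im,d=d,K=K,T=T); save('s2.png',cv2.resize(im[150:320,180:440],None,fx=3,fy=3,interpolation=cv2.INTER_CUBIC))
for r in rects(P,.043,.056,60,2000): print(np.round(r,1))
E
```

```text
shift [0.1217 0.1282 0.1007] dist 0.203 turn -0.422 q6 0.0 head -18.6
[684.3 848.2  79.2  12.4   4.1  49.9  92.  588.9 172.5]
[469.5  68.2  44.7  33.1  30.4  46.5  90.  329.4 195.1]
[486.3  -3.9  40.4  34.3  15.7  46.2  96.  308.5 205.9]
[643.6 -51.6  44.2  34.5   5.4  51.2 182.  312.1 252.9]
```

View pics/s2.png

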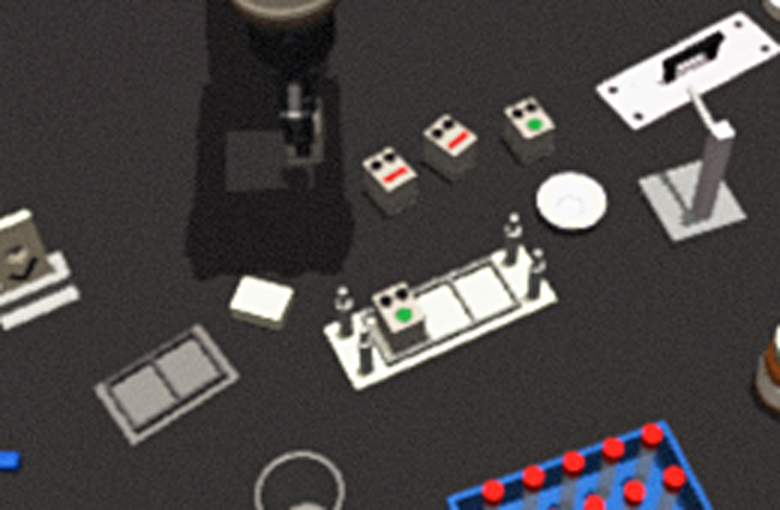

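The crop shows insert A seated upright in nest0 at (398,310), top at 51 mm. B is in the gripper and goes to nest1.

Request:
{"name": "nudge_tcp", "arguments": {
  "increments": [
    [[0.03, 0.122, 0.128, 0, -0.422], [0.03, 0.122, 0.128, 0, -0.422], [0.03, 0.122, 0.128, 0, -0.422], [0.03, 0.122, 0.128, 0, -0.422], [0.03, 0.122, 0.128, 0.02, -0.422], [0.03, 0.122, 0.128, 0.02, -0.422], [0.03, 0.122, 0.128, 0.02, -0.422]]
  ]
}}

```text
clock: 8.6
tcp_pos: [0.6324, -0.003, 0.0938]
eef_rot: [0.672, 0.741, -0.001, -0.001]
ft_force: [1.3, -0.5, 0.4]
width: 0.0437
grip_force: 42.1
```

```bash
python3 - <<'E'
from h import *
go(.6375,-.0044,.022,5.6)
E
```

```text
shift [-0.0019  0.0051  0.0718] dist 0.072 turn -0.001 q6 -0.22 head 5.6
```

Request:
{"name": "nudge_tcp", "arguments": {
  "increments": [
    [[0.03, -0.001, 0.004, 0.03, 0], [0.03, -0.001, 0.004, 0.055, 0], [0.03, -0.001, 0.004, 0.067, 0], [0.03, -0.001, 0.004, 0.071, 0], [0.03, -0.001, 0.004, 0.071, 0]]
  ]
}}

```text
clock: 9.1
tcp_pos: [0.6373, -0.0038, 0.024]
eef_rot: [0.672, 0.74, 0.0, 0.0]
ft_force: [0.3, -0.2, -0.7]
width: 0.0434
grip_force: 42.1
```

Request:
{"name": "nudge_tcp", "arguments": {
  "increments": [
    [[0.065, 0, 0, 0, 0], [0.065, 0, 0, 0, 0], [0.065, 0, 0, 0, 0], [0.065, 0, 0, -0.04, 0], [0.065, 0, 0, -0.08, 0], [0.08, 0, 0, -0.1, 0]]
  ]
}}

```text
clock: 9.7
tcp_pos: [0.6382, -0.0037, 0.1273]
eef_rot: [0.672, 0.741, 0.001, 0.002]
ft_force: [0.8, -0.0, -0.1]
width: 0.0776
grip_force: 0.0
```

```bash
python3 - <<'E'
from h import *
go(.4771,.1545,.015,6.8)
E
```

```text
shift [ 0.1732 -0.1455  0.1116] dist 0.252 turn -0.022 q6 -0.22 head 5.6
```

Request:
{"name": "nudge_tcp", "arguments": {
  "increments": [
    [[0.08, 0.173, -0.145, 0.01, -0.022], [0.08, 0.173, -0.145, 0.01, -0.022], [0.08, 0.173, -0.145, 0.01, -0.022], [0.08, 0.173, -0.145, 0.01, -0.022], [0.08, 0.173, -0.145, 0.01, -0.022], [0.08, 0.173, -0.145, 0.05, -0.022], [0.08, 0.173, -0.145, 0.09, -0.022], [0.08, 0.173, -0.145, 0.11, -0.022]]
  ]
}}

```text
clock: 10.5
tcp_pos: [0.4747, 0.1546, 0.011]
eef_rot: [0.664, 0.748, -0.001, -0.001]
ft_force: [0.9, -0.1, 0.2]
width: 0.0804
grip_force: 0.0
```

Request:
{"name": "nudge_tcp", "arguments": {
  "increments": [
    [[0.08, 0, 0, 0, 0], [0.03, 0, 0, 0, 0], [0.03, 0, 0, 0, 0], [0.03, 0, 0, 0, 0], [0.03, 0, 0, 0, 0], [0.03, 0, 0, -0.05, 0], [0.03, 0, 0, -0.1, 0], [0.03, 0, 0, -0.1, 0]]
  ]
}}

```text
clock: 11.3
tcp_pos: [0.479, 0.155, 0.1206]
eef_rot: [0.664, 0.748, 0.004, 0.003]
ft_force: [-0.2, -0.0, -1.0]
width: 0.0434
grip_force: 41.6
```

```bash
python3 - <<'E'
from h import *
go(.6328,.0414,.022,5.6)
E
```

```text
shift [-0.1311  0.1381  0.1   ] dist 0.215 turn 0.021 q6 0.04 head 6.8
```

Request:
{"name": "nudge_tcp", "arguments": {
  "increments": [
    [[0.03, -0.131, 0.138, 0, 0.021], [0.03, -0.131, 0.138, 0, 0.021], [0.03, -0.131, 0.138, 0, 0.021], [0.03, -0.131, 0.138, 0, 0.021], [0.03, -0.131, 0.138, 0.02, 0.021], [0.03, -0.131, 0.138, 0.02, 0.021], [0.03, -0.131, 0.138, 0.02, 0.021], [0.03, -0.131, 0.138, 0.02, 0.021]]
  ]
}}

```text
clock: 12.1
tcp_pos: [0.6286, 0.0414, 0.0946]
eef_rot: [0.671, 0.741, 0.0, 0.001]
ft_force: [0.3, -0.7, -0.8]
width: 0.0436
grip_force: 41.6
```

```bash
python3 - <<'E'
from h import *
go(.6330,.0414,.022,5.6)
E
```

```text
shift [-0.0004  0.0043  0.0726] dist 0.073 turn 0.001 q6 -0.16 head 5.7
```

Request:
{"name": "nudge_tcp", "arguments": {
  "increments": [
    [[0.03, 0, 0.004, 0.03, 0], [0.03, 0, 0.004, 0.055, 0], [0.03, 0, 0.004, 0.067, 0], [0.03, 0, 0.004, 0.073, 0], [0.03, 0, 0.004, 0.073, 0]]
  ]
}}

```text
clock: 12.6
tcp_pos: [0.6328, 0.0415, 0.021]
eef_rot: [0.671, 0.741, 0.0, 0.0]
ft_force: [-0.8, 0.0, 0.1]
width: 0.0434
grip_force: 41.7
```

Request:
{"name": "nudge_tcp", "arguments": {
  "increments": [
    [[0.065, 0, 0, 0, 0], [0.065, 0, 0, 0, 0], [0.065, 0, 0, 0, 0], [0.065, 0, 0, -0.04, 0], [0.065, 0, 0, -0.08, 0], [0.08, 0, 0, -0.1, 0]]
  ]
}}

```text
clock: 13.2
tcp_pos: [0.6336, 0.0412, 0.1242]
eef_rot: [0.672, 0.741, 0.001, 0.002]
ft_force: [0.6, 0.1, 0.5]
width: 0.0777
grip_force: 0.0
```

```bash
python3 - <<'E'
from h import *
go(.4853,-.0007,.015,15.1)
im,d,K,T=cam('scene'); P=pts(d,K,T)
for r in rects(P,.043,.056,60,2000): print(np.round(r,1))
for r in rects(P,.003,.010,600,4000): print('low',np.round(r,1))
E
```

```text
shift [-0.0271 -0.1522  0.1086] dist 0.189 turn -0.166 q6 -0.15 head 5.6
[-271.8 -534.7   91.6   15.9  -89.5   49.9   86.   103.7   97. ]
[5.680e+02 8.476e+02 6.650e+01 1.090e+01 3.000e-01 4.890e+01 6.300e+01
 5.632e+02 1.478e+02]
[487.7  -3.5  44.9  31.4  13.   46.1 114.  309.  206.1]
[634.   39.3  44.2  36.3   3.3  50.9 173.  340.9 240. ]
[639.2  -6.9  44.6  34.3   6.9  51.1 182.  326.8 246.6]
[643.  -51.9  46.   34.1   5.4  50.8 183.  312.1 252.8]
[918.9  92.7  55.2   8.9  88.7  49.2  69.  406.9 324.2]
```

Request:
{"name": "nudge_tcp", "arguments": {
  "increments": [
    [[0.08, -0.027, -0.152, 0.01, -0.166], [0.08, -0.027, -0.152, 0.01, -0.166], [0.08, -0.027, -0.152, 0.01, -0.166], [0.08, -0.027, -0.152, 0.04, -0.166], [0.08, -0.027, -0.152, 0.08, -0.166], [0.08, -0.027, -0.152, 0.107, -0.166], [0.08, -0.027, -0.152, 0.107, -0.166]]
  ]
}}

```text
clock: 13.95
tcp_pos: [0.482, -0.0003, 0.0106]
eef_rot: [0.608, 0.794, -0.001, -0.002]
ft_force: [0.4, -0.0, 1.7]
width: 0.0801
grip_force: 0.0
```

Request:
{"name": "nudge_tcp", "arguments": {
  "increments": [
    [[0.08, 0, 0, 0, 0], [0.03, 0, 0, 0, 0], [0.03, 0, 0, 0, 0], [0.03, 0, 0, 0, 0], [0.03, 0, 0, 0, 0], [0.03, 0, 0, -0.05, 0], [0.03, 0, 0, -0.1, 0], [0.03, 0, 0, -0.1, 0]]
  ]
}}

```text
clock: 14.75
tcp_pos: [0.4868, -0.0008, 0.12]
eef_rot: [0.608, 0.794, 0.002, 0.004]
ft_force: [-0.2, -0.4, -2.1]
width: 0.0436
grip_force: 41.7
```

```bash
python3 - <<'E'
from h import *
go(.6200,-.2888,.1,15.9)
E
```

```text
shift [-0.3127  0.0532  0.0218] dist 0.318 turn -0.013 q6 -0.42 head 15.1
```

Request:
{"name": "nudge_tcp", "arguments": {
  "increments": [
    [[0.03, -0.313, 0.054, 0, -0.013], [0.03, -0.313, 0.054, 0, -0.013], [0.03, -0.313, 0.054, 0, -0.013], [0.03, -0.313, 0.054, 0, -0.013], [0.03, -0.313, 0.054, 0, -0.013], [0.03, -0.313, 0.054, 0, -0.013], [0.03, -0.313, 0.054, 0.02, -0.013], [0.03, -0.313, 0.054, 0.02, -0.013]]
  ]
}}

```text
clock: 15.55
tcp_pos: [0.6173, -0.2906, 0.0902]
eef_rot: [0.604, 0.797, -0.0, -0.002]
ft_force: [-0.0, -0.0, -1.7]
width: 0.0436
grip_force: 41.6
```

Request:
{"name": "nudge_tcp", "arguments": {
  "increments": [
    [[0.03, 0, 0, 0, 0], [0.03, 0, 0, 0, 0]]
  ]
}}

```text
clock: 15.75
tcp_pos: [0.6179, -0.2878, 0.0942]
eef_rot: [0.602, 0.798, 0.0, 0.0]
ft_force: [-0.3, 0.9, -0.8]
width: 0.0434
grip_force: 41.6
```

```bash
python3 - <<'E'
from h import *
go(.6200,-.2888,.022,15.9)
E
```

```text
shift [-0.0015  0.0017  0.0722] dist 0.072 turn 0.0 q6 -0.83 head 15.9
```

Request:
{"name": "nudge_tcp", "arguments": {
  "increments": [
    [[0.03, -0.001, 0.002, 0.03, 0], [0.03, -0.001, 0.002, 0.055, 0], [0.03, -0.001, 0.002, 0.067, 0], [0.03, -0.001, 0.002, 0.072, 0], [0.03, -0.001, 0.002, 0.072, 0]]
  ]
}}

```text
clock: 16.25
tcp_pos: [0.6202, -0.2887, 0.0219]
eef_rot: [0.603, 0.798, -0.0, 0.0]
ft_force: [0.3, -0.6, -0.8]
width: 0.0436
grip_force: 41.6
```

Request:
{"name": "nudge_tcp", "arguments": {
  "increments": [
    [[0.065, 0, 0, 0, 0], [0.065, 0, 0, 0, 0], [0.065, 0, 0, 0, 0], [0.065, 0, 0, -0.04, 0], [0.065, 0, 0, -0.08, 0], [0.08, 0, 0, -0.1, 0]]
  ]
}}

```text
clock: 16.85
tcp_pos: [0.6209, -0.2895, 0.1256]
eef_rot: [0.603, 0.798, 0.0, 0.002]
ft_force: [-0.6, -0.2, -0.4]
width: 0.0775
grip_force: 0.0
```

```bash
python3 - <<'E'
from h import *
go(.4683,.0714,.015,25)
im,d,K,T=cam('scene'); P=pts(d,K,T)
for r in rects(P,.043,.056,60,2000): print(np.round(r,1))
E
```

```text
shift [ 0.3893 -0.0484  0.1091] dist 0.407 turn -0.159 q6 -0.83 head 15.9
[470.7  68.8  46.3  33.2  20.1  46.6 116.  329.2 195.2]
[634.   38.2  44.1  34.7   3.1  50.9 168.  341.4 240.2]
[638.6  -6.   44.7  35.3   2.3  50.9 177.  326.9 246.5]
[643.7 -51.9  44.2  34.4   8.2  51.  170.  312.1 252.7]
[ 621.9 -291.6   45.2   33.8   15.2   51.2  149.   224.8  276.4]
[917.8 -19.4 121.7   7.6  89.4  49.3 156.  364.6 340.2]
```

Request:
{"name": "nudge_tcp", "arguments": {
  "increments": [
    [[0.08, 0.389, -0.048, 0.02, -0.159], [0.08, 0.389, -0.048, 0.02, -0.159], [0.08, 0.389, -0.048, 0.02, -0.159], [0.08, 0.389, -0.048, 0.02, -0.159], [0.08, 0.389, -0.048, 0.02, -0.159], [0.08, 0.389, -0.048, 0.02, -0.159], [0.08, 0.389, -0.048, 0.02, -0.159], [0.08, 0.389, -0.048, 0.02, -0.159]]
  ]
}}

```text
clock: 17.7
tcp_pos: [0.4662, 0.0739, 0.1014]
eef_rot: [0.537, 0.843, 0.0, 0.0]
ft_force: [1.3, -0.0, 0.7]
width: 0.08
grip_force: 0.0
```

Request:
{"name": "nudge_tcp", "arguments": {
  "increments": [
    [[0.08, 0, 0, 0, 0]]
  ]
}}

```text
clock: 17.8
tcp_pos: [0.4655, 0.0757, 0.1014]
eef_rot: [0.536, 0.844, 0.0, -0.0]
ft_force: [0.3, -0.1, 0.3]
width: 0.0803
grip_force: 0.0
```

```bash
python3 - <<'E'
from h import *
go(.4683,.0714,.015,25)
E
```

```text
shift [-0.0051  0.0007  0.0864] dist 0.087 turn 0.003 q6 -0.44 head 25.2
```

Request:
{"name": "nudge_tcp", "arguments": {
  "increments": [
    [[0.08, -0.002, 0, 0.04, 0], [0.08, -0.002, 0, 0.07, 0], [0.08, -0.002, 0, 0.085, 0], [0.08, -0.002, 0, 0.085, 0], [0.08, -0.002, 0, 0.085, 0]]
  ]
}}

```text
clock: 18.3
tcp_pos: [0.4687, 0.07, 0.0169]
eef_rot: [0.538, 0.843, 0.0, 0.0]
ft_force: [0.6, -0.4, 0.6]
width: 0.0799
grip_force: 0.0
```

Request:
{"name": "nudge_tcp", "arguments": {
  "increments": [
    [[0.03, 0, 0, 0, 0], [0.03, 0, 0, 0, 0], [0.03, 0, 0, 0, 0], [0.03, 0, 0, 0, 0], [0.03, 0, 0, -0.05, 0], [0.03, 0, 0, -0.1, 0], [0.03, 0, 0, -0.1, 0], [0.03, 0, 0, -0.1, 0]]
  ]
}}

```text
clock: 19.1
tcp_pos: [0.4688, 0.0702, 0.1175]
eef_rot: [0.537, 0.843, 0.001, 0.001]
ft_force: [0.2, 0.5, -0.6]
width: 0.0433
grip_force: 41.6
```

```bash
python3 - <<'E'
from h import *
go(.6071,-.2445,.1,15.9)
E
```

```text
shift [-0.3437 -0.0076  0.0179] dist 0.344 turn 0.159 q6 -0.45 head 25.0
```

Request:
{"name": "nudge_tcp", "arguments": {
  "increments": [
    [[0.03, -0.344, -0.008, 0, 0.159], [0.03, -0.344, -0.008, 0, 0.159], [0.03, -0.344, -0.008, 0, 0.159], [0.03, -0.344, -0.008, 0, 0.159], [0.03, -0.344, -0.008, 0, 0.159], [0.03, -0.344, -0.008, 0, 0.159], [0.03, -0.344, -0.008, 0.02, 0.159], [0.03, -0.344, -0.008, 0.02, 0.159]]
  ]
}}

```text
clock: 19.9
tcp_pos: [0.6056, -0.2489, 0.0909]
eef_rot: [0.604, 0.797, -0.001, -0.003]
ft_force: [-0.6, 1.0, -1.8]
width: 0.0435
grip_force: 41.5
```

Request:
{"name": "nudge_tcp", "arguments": {
  "increments": [
    [[0.03, 0, 0, 0, 0], [0.03, 0, 0, 0, 0]]
  ]
}}

```text
clock: 20.1
tcp_pos: [0.6059, -0.2441, 0.0957]
eef_rot: [0.603, 0.798, -0.0, -0.001]
ft_force: [0.5, -0.3, -0.1]
width: 0.0436
grip_force: 41.4
```

```bash
python3 - <<'E'
from h import *
go(.6075,-.2450,.0235,15.9)
E
```

```text
shift [-0.0014  0.0013  0.0722] dist 0.072 turn -0.0 q6 -0.78 head 15.9
```

Request:
{"name": "nudge_tcp", "arguments": {
  "increments": [
    [[0.03, -0.001, 0.001, 0.03, 0], [0.03, -0.001, 0.001, 0.055, 0], [0.03, -0.001, 0.001, 0.067, 0], [0.03, -0.001, 0.001, 0.072, 0], [0.03, -0.001, 0.001, 0.072, 0]]
  ]
}}

```text
clock: 20.6
tcp_pos: [0.6077, -0.2452, 0.0247]
eef_rot: [0.602, 0.798, -0.0, 0.0]
ft_force: [-0.0, -0.6, -0.0]
width: 0.0432
grip_force: 41.5
```

Request:
{"name": "nudge_tcp", "arguments": {
  "increments": [
    [[0.065, 0, 0, 0, 0], [0.065, 0, 0, 0, 0], [0.065, 0, 0, 0, 0], [0.065, 0, 0, -0.04, 0], [0.065, 0, 0, -0.08, 0], [0.08, 0, 0, -0.12, 0]]
  ]
}}

```text
clock: 21.2
tcp_pos: [0.6074, -0.2456, 0.1461]
eef_rot: [0.603, 0.798, -0.0, 0.0]
ft_force: [0.9, -0.8, 0.4]
width: 0.0776
grip_force: 0.0
```

```bash
python3 - <<'E'
from h import *
go(.448,.3592,.15,11.6)
im,d,K,T=cam('scene'); P=pts(d,K,T)
for r in rects(P,.043,.056,60,2000): print(np.round(r,1))
for r in rects(P,.003,.009,300,4000): print('low',np.round(r,1))
E
```

```text
shift [ 0.6253  0.012  -0.004 ] dist 0.625 turn 0.074 q6 -0.78 head 15.9
[ 6.649e+02  8.475e+02  7.320e+01  9.300e+00 -5.000e-01  4.980e+01
  6.800e+01  5.836e+02  1.677e+02]
[634.2  38.6  45.7  34.    6.7  50.9 169.  341.2 240.2]
[639.2  -6.3  45.   35.3   3.9  50.9 182.  326.7 246.6]
[643.7 -51.2  44.7  35.    4.5  51.1 183.  312.1 253.1]
[ 608.8 -247.    45.4   33.7   15.    50.9  195.   239.5  265.8]
[ 621.2 -292.    47.6   33.6   15.3   50.9  204.   224.5  275.1]
[919.6  95.3  47.6   7.7 -87.   49.4  64.  407.9 323.9]
[918.6  -8.2  69.2   6.5  88.3  49.7  87.  368.9 338.5]
```

All five are seated with tops at 51 mm. Now the cover: I approach and measure it again.

Request:
{"name": "nudge_tcp", "arguments": {
  "increments": [
    [[0.08, 0.56, 0.02, -0.1, 0.074], [0.08, 0.56, 0.02, -0.1, 0.074], [0.08, 0.56, 0.02, -0.1, 0.074], [0.08, 0.56, 0.02, -0.1, 0.074], [0.08, 0.56, 0.02, -0.1, 0.074], [0.08, 0.56, 0.02, -0.1, 0.074], [0.08, 0.56, 0.02, -0.1, 0.074], [0.08, 0.56, 0.02, -0.1, 0.074]]
  ]
}}

```text
clock: 22.05
tcp_pos: [0.5127, 0.1385, 0.2153]
eef_rot: [0.632, 0.775, 0.0, 0.0]
ft_force: [0.7, 0.3, -0.2]
width: 0.0801
grip_force: 0.0
```

Request:
{"name": "nudge_tcp", "arguments": {
  "increments": [
    [[0.08, 0.16, 0.02, 0, 0], [0.08, 0.16, 0.02, 0, 0], [0.08, 0.16, 0.02, 0, 0], [0.08, 0.16, 0.02, 0, 0], [0.08, 0.16, 0.02, 0, 0], [0.08, 0.16, 0.02, 0, 0]]
  ]
}}

```text
clock: 22.65
tcp_pos: [0.5009, 0.2969, 0.2145]
eef_rot: [0.632, 0.775, -0.0, 0.0]
ft_force: [-0.5, -1.2, 0.2]
width: 0.0798
grip_force: 0.0
```

```bash
python3 - <<'E'
from h import *
im,d,K,T=cam('wrist'); P=pts(d,K,T); print(probe_bus.get_state()['tcp_pos'])
for r in rects(P,.001,.0085,400,90000): print('plate',np.round(r,1))
for r in rects(P,.033,.043,80,9000): print('handle',np.round(r,1))
save('w3.png',im)
go(.448,.3592,.1,11.6)
E
```

```text
[0.50105349 0.29643744 0.21457851]
plate [ 4.804e+02  3.422e+02  2.037e+02  6.810e+01 -7.830e+01  4.400e+00
  1.071e+04  3.164e+02  1.163e+02]
plate [569.7 162.1  46.2  44.6 -82.6   5.5 865.  357.5 284.9]
plate [1.275e+02 5.000e-01 1.383e+02 2.150e+01 8.990e+01 6.000e+00 6.590e+02
 1.260e+01 3.209e+02]
plate [ 630.    68.1   72.1   64.9    5.8    3.6 1020.   382.5  339.8]
handle [480.1 342.4  78.8  11.7 -78.6  38.2 989.  315.4 129.9]
handle [782.4 428.3  19.8   5.8 -61.1  35.5 103.  636.8 107.7]
handle [801.7 261.3  52.8  17.4  86.1  38.1 356.  578.6 258.8]
handle [ 8.983e+02  1.228e+02  4.750e+01  2.600e+00 -7.000e-01  3.800e+01
  1.510e+02  6.004e+02  3.684e+02]
handle [639.1  59.3  27.4   3.3   5.4  37.5 113.  393.6 373.8]
shift [ 0.0722 -0.0394  0.1145] dist 0.141 turn -0.0 q6 0.2 head 11.6
```

The cover had been knocked about 36 mm, and now lies at (480,342). I'm using the new pose.

```bash
python3 - <<'E'
from h import *
go(.4802,.3423,.016,11.5)
E
```

```text
shift [ 0.0492 -0.0112  0.1986] dist 0.205 turn 0.001 q6 0.2 head 11.6
```

Request:
{"name": "nudge_tcp", "arguments": {
  "increments": [
    [[0.06, 0.049, -0.011, 0.05, 0], [0.06, 0.049, -0.011, 0.1, 0], [0.06, 0.049, -0.011, 0.13, 0], [0.06, 0.049, -0.011, 0.13, 0]]
  ]
}}

```text
clock: 23.1
tcp_pos: [0.4778, 0.341, 0.0792]
eef_rot: [0.632, 0.775, -0.004, -0.002]
ft_force: [-1.2, -0.9, 0.6]
width: 0.0603
grip_force: 0.0
```

```bash
python3 - <<'E'
from h import *
go(.4802,.3423,.016,11.5)
E
```

```text
shift [0.001  0.0032 0.0632] dist 0.063 turn 0.001 q6 0.29 head 11.6
```

Request:
{"name": "nudge_tcp", "arguments": {
  "increments": [
    [[0.06, 0.001, 0.001, 0.03, 0], [0.06, 0.001, 0.001, 0.05, 0], [0.06, 0.001, 0.001, 0.066, 0], [0.06, 0.001, 0.001, 0.067, 0], [0.06, 0.001, 0.001, 0.067, 0]]
  ]
}}

```text
clock: 23.6
tcp_pos: [0.4822, 0.344, 0.0196]
eef_rot: [0.632, 0.775, 0.001, 0.0]
ft_force: [0.0, -0.2, 0.4]
width: 0.06
grip_force: 0.0
```

Request:
{"name": "nudge_tcp", "arguments": {
  "increments": [
    [[0.0, 0, 0, 0, 0], [0.0, 0, 0, 0, 0], [0.0, 0, 0, 0, 0], [0.0, 0, 0, 0, 0], [0.0, 0, 0, 0, 0], [0.0, 0, 0, 0, 0]]
  ],
  "grip_n": 80
}}

```text
clock: 24.2
tcp_pos: [0.4812, 0.3446, 0.0184]
eef_rot: [0.632, 0.775, 0.0, 0.0]
ft_force: [-1.9, -1.6, 8.4]
width: 0.0103
grip_force: 79.0
```

Request:
{"name": "nudge_tcp", "arguments": {
  "increments": [
    [[0.0, 0, 0, -0.03, 0], [0.0, 0, 0, -0.06, 0], [0.0, 0, 0, -0.1, 0], [0.0, 0, 0, -0.14, 0], [0.0, 0, 0, -0.18, 0], [0.0, 0, 0, -0.18, 0]]
  ],
  "grip_n": 80
}}

```text
clock: 24.8
tcp_pos: [0.4823, 0.3454, 0.2034]
eef_rot: [0.632, 0.775, 0.004, 0.002]
ft_force: [0.3, -0.2, -1.9]
width: 0.0101
grip_force: 78.8
```

```bash
python3 - <<'E'
from h import *
go(.4802,.3423,.016,11.5)
go(.637,-.0045,.2,5.6)
E
```

```text
shift [-0.003  -0.0042  0.1873] dist 0.187 turn 0.002 q6 0.29 head 11.6
shift [-0.3739  0.0808  0.0032] dist 0.383 turn 0.105 q6 0.29 head 11.6
```

Request:
{"name": "nudge_tcp", "arguments": {
  "increments": [
    [[0.0, -0.371, 0.081, 0, 0.105], [0.0, -0.371, 0.081, 0, 0.105], [0.0, -0.371, 0.081, 0, 0.105], [0.0, -0.371, 0.081, 0, 0.105], [0.0, -0.371, 0.081, 0, 0.105], [0.0, -0.371, 0.081, 0, 0.105], [0.0, -0.371, 0.081, 0, 0.105], [0.0, -0.371, 0.081, 0, 0.105]]
  ]
}}

```text
clock: 25.6
tcp_pos: [0.6356, -0.006, 0.1965]
eef_rot: [0.672, 0.74, -0.001, -0.0]
ft_force: [-0.2, 0.9, -1.9]
width: 0.01
grip_force: 78.7
```

Request:
{"name": "nudge_tcp", "arguments": {
  "increments": [
    [[0.0, 0, 0, 0.03, 0], [0.0, 0, 0, 0.06, 0], [0.0, 0, 0, 0.06, 0], [0.0, 0, 0, 0.06, 0], [0, 0, 0, 0.06, 0]]
  ]
}}

```text
clock: 26.1
tcp_pos: [0.6357, -0.0024, 0.1393]
eef_rot: [0.671, 0.741, 0.001, 0.001]
ft_force: [0.3, -1.0, -1.4]
width: 0.0102
grip_force: 78.6
```

```bash
python3 - <<'E'
from h import *
go(.637,-.0045,.0754,5.6)
for n in('wrist','scene','side'):
    im,d,K,T=cam(n); P=pts(d,K,T); np.savez('c_'+n,im=im,d=d,K=K,T=T)
    s=probe_bus.get_state(); print(n,s['tcp_pos'].round(4))
    for r in rects(P,.112,.138,300,90000): print('plate',np.round(r,1))
    for r in rects(P,.155,.172,20,9000): print('handle',np.round(r,1))
    for r in rects(P,.060,.085,6,150,k=1): 
        if 550<r[0]<720 and abs(r[1])<120: print('pin',np.round(r,1))
    if n!='side': save('c_%s.png'%n,im)
E
```

```text
shift [-0.0022  0.001   0.0639] dist 0.064 turn 0.001 q6 -0.22 head 5.6
wrist [ 0.6357 -0.0024  0.1393]
plate [  632.3    31.4   131.8    68.5   -84.3   125.2 26491.    326.5   157.3]
plate [642.4 -70.6  27.3  23.3 -84.3 125.3 570.  326.4 356.8]
handle [ 6.334e+02 -3.700e+00  7.850e+01  3.630e+01  7.970e+01  1.593e+02
  5.086e+03  3.266e+02  2.820e+02]
pin [604.5  80.4   6.5   3.4  81.7  76.1  52.  289.3  91.3]
pin [651.1  84.6   7.    5.8 -84.6  76.2  96.  365.5  91.7]
scene [ 0.6356 -0.0025  0.1392]
plate [ 433.   851.4  622.   112.2    9.8  125.3 1159.   560.6  116.8]
plate [ 636.8   -7.1  205.1   72.9  -85.   127.  1371.   324.9  232.3]
handle [428.4 848.4 607.2  36.5   2.8 163.7 754.  560.5 104.5]
handle [ 71.2 -47.1 162.2  25.1  75.3 163.3 183.  251.6  95.4]
handle [637.7 -28.4  34.7  19.8  88.1 161
[... 398 characters left out ...]
+02  2.953e+02]
handle [1780.3  906.3  183.8   23.   -89.   162.   100.   547.9    8.3]
handle [1782.1  569.9  471.    21.    90.   163.4  386.   601.4   46.5]
handle [682.  850.1  84.   21.8   2.3 163.4  87.  305.5  40.2]
handle [5.886e+02 8.507e+02 8.300e+01 1.830e+01 3.000e-01 1.641e+02 8.100e+01
 2.819e+02 4.270e+01]
handle [629.9 -20.1  47.   38.1  74.7 160.6 111.  364.7 195.1]
handle [ 75.5 -35.7  51.5   4.2  73.2 163.8  52.  144.  238.9]
handle [  -8.2 -106.5  153.3   35.9    2.3  162.8  323.   108.8  270.9]
pin [605.   78.6  12.6   6.5  73.1  69.7  18.  342.  196.8]
pin [665.8 -93.8  13.    7.1  68.7  68.2  20.  382.2 236.9]
pin [622.1 -96.2   6.8   6.3  38.8  71.7  18.  367.2 240.6]
```

```bash
python3 - <<'E'
from h import *
f=np.load('c_wrist.npz');save('c_w.png',cv2.resize(f['im'][40:140,240:420],None,fx=4.4,fy=4.4,interpolation=cv2.INTER_CUBIC))
E
```

```text
(no output)
```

View pics/c_w.png

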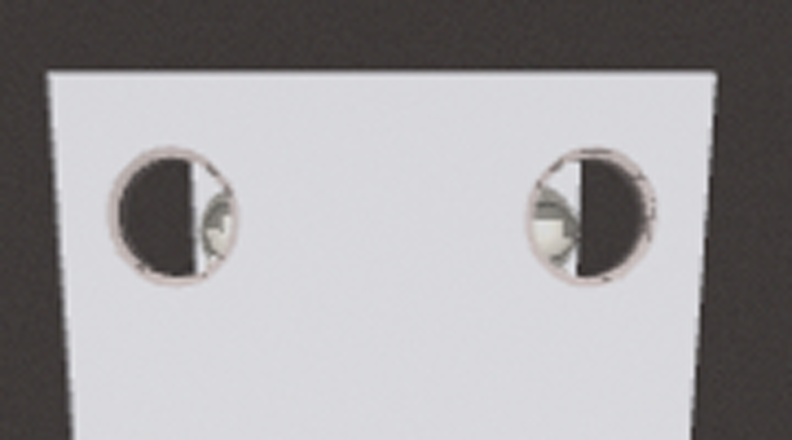

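The holes sit at crop px (174,216) and (592,216). The pins show through them, with centres near (240,230) and (540,230).

```bash
python3 - <<'E'
from h import *
f=np.load('c_wrist.npz');K=f['K'];T=f['T']
g=lambda u,v,z: ray(u/4.4+240-.4,v/4.4+40-.4,z,K,T)*1000
for zc in(.125,.127):
    h=(g(174,216,zc)+g(592,216,zc))/2; print('holes',g(174,216,zc).round(1),g(592,216,zc).round(1),h.round(1))
for v in(226,234): print('pins',g(240,v,.0775).round(1),g(540,v,.0775).round(1))
go(.637,-.0024,.0754,5.6)
E
```

```text
holes [605.3  80.9 125. ] [649.1  85.3 125. ] [627.2  83.1 125. ]
holes [605.6  80.9 127. ] [648.8  85.2 127. ] [627.2  83.1 127. ]
pins [607.8  80.9  77.5] [648.9  85.   77.5]
pins [607.8  79.8  77.5] [649.   83.9  77.5]
shift [-0.0001  0.0014  0.0635] dist 0.064 turn 0.001 q6 -0.22 head 5.6
```

Request:
{"name": "nudge_tcp", "arguments": {
  "increments": [
    [[0.0, 0, 0.0012, 0.01, 0], [0.0, 0, 0.0012, 0.02, 0], [0.0, 0, 0.0012, 0.03, 0], [0.0, 0, 0.0012, 0.035, 0], [0, 0, 0.0012, 0.038, 0], [0, 0, 0.0012, 0.042, 0], [0, 0, 0.0012, 0.042, 0]]
  ]
}}

```text
clock: 26.95
tcp_pos: [0.6361, -0.0025, 0.0951]
eef_rot: [0.672, 0.741, -0.0, -0.0]
ft_force: [-0.4, 0.1, -2.3]
width: 0.0103
grip_force: 78.8
```

Request:
{"name": "nudge_tcp", "arguments": {
  "increments": [
    [[0.0, 0, 0, 0.005, 0], [0.0, 0, 0, 0.01, 0], [0.0, 0, 0, 0.015, 0], [0.0, 0, 0, 0.018, 0], [0, 0, 0, 0.018, 0]]
  ]
}}

```text
clock: 27.45
tcp_pos: [0.636, -0.0025, 0.0769]
eef_rot: [0.672, 0.741, -0.0, -0.0]
ft_force: [0.3, 0.5, -2.7]
width: 0.0104
grip_force: 78.8
```

```bash
python3 - <<'E'
from h import *
go(.637,-.0024,.0754,5.6)
for n in('scene','side'):
    im,d,K,T=cam(n); P=pts(d,K,T)
    for r in rects(P,.056,.078,300,90000): print('plate',np.round(r,1))
E
```

```text
shift [0.     0.001  0.0015] dist 0.002 turn 0.0 q6 -0.22 head 5.6
plate [-268.8 -290.5  406.7   26.8  -89.8   67.1  498.   166.6   78.2]
plate [442.5 851.8 624.4 139.7  13.   67.  946.  555.7 131. ]
plate [-268.9 -690.3  387.7   18.8   89.8   67.1  562.    55.   104.1]
plate [ 636.5   -7.   205.7   71.4  -84.8   64.5 1286.   324.6  245.7]
plate [883.9 418.7 192.9  14.4   2.8  67.2 357.  514.  267.9]
plate [1782.1  760.   980.5   23.6  -89.9   66.8  797.   573.9   55.3]
plate [-270.6  198.7  570.3    6.5  -89.9   66.3  653.    16.4  235. ]
plate [635.9  -6.2 206.6  71.2 -84.7  64.4 938.  363.9 226. ]
```

Request:
{"name": "nudge_tcp", "arguments": {
  "increments": [
    [[0.0, 0, 0, 0.0015, 0], [0.0, 0, 0, 0.0015, 0], [0.05, 0, 0, 0.0015, 0], [0.05, 0, 0, 0.0015, 0], [0.05, 0, 0, 0.0015, 0], [0.05, 0, 0, -0.04, 0], [0.05, 0, 0, -0.08, 0], [0.05, 0, 0, -0.12, 0]]
  ]
}}

```text
clock: 28.35
tcp_pos: [0.636, -0.0024, 0.1991]
eef_rot: [0.672, 0.741, -0.0, 0.0]
ft_force: [0.9, -0.7, 0.5]
width: 0.05
grip_force: 0.0
```

Request:
{"name": "nudge_tcp", "arguments": {
  "increments": [
    [[0.08, 0, 0, -0.08, 0], [0.08, 0, 0, -0.08, 0], [0.08, 0, 0, -0.08, 0]]
  ]
}}

```text
clock: 28.65
tcp_pos: [0.6373, -0.0026, 0.2829]
eef_rot: [0.672, 0.741, 0.002, 0.003]
ft_force: [-0.1, 0.5, 0.6]
width: 0.0799
grip_force: 0.0
```

```bash
python3 - <<'E'
from h import *
for n in('scene','side','wrist'):
    im,d,K,T=cam(n); P=pts(d,K,T)
    for r in rects(P,.054,.070,400,90000):
        if abs(r[1]+5)<60 and r[0]<750: print(n,'plate',np.round(r,1))
    for r in rects(P,.075,.082,6,300,k=1):
        if abs(r[1]+5)<120 and 560<r[0]<700: print(n,'pin',np.round(r,1))
go(.45,-.30,.25,90)
save('p1.png',cv2.resize(im,(640,400)))
E
```

```text
scene plate [ 637.5   -7.4  204.9   71.5  -84.    63.2 1324.   325.2  245.7]
scene pin [651.6  81.1   9.1   5.5 -49.8  77.2   7.  358.  234.4]
scene pin [623.8 -98.1   5.8   5.5 -20.3  78.2   7.  293.1 247. ]
side plate [ 635.4   -4.8  208.2   70.6  -84.3   62.5 1167.   361.7  220.6]
side pin [636.6 -39.3  11.3   6.3 -34.7  78.4   7.  365.7 222.1]
side pin [666.6 -94.2   8.4   5.7  74.6  77.9   8.  382.9 235. ]
wrist plate [ 6.366e+02 -5.400e+00  2.036e+02  6.810e+01 -8.440e+01  6.130e+01
  9.129e+03  3.262e+02  1.621e+02]
wrist pin [606.5  79.9   7.1   6.4 -39.1  76.4  44.  305.2  93.7]
wrist pin [650.3  84.5   6.8   6.3 -84.   76.   42.  348.   93.9]
wrist pin [624.  -94.6   7.1   6.  -85.2  76.1  30.  308.3 247.5]
wrist pin [667.8 -90.4   6.2   6.1  54.2  76.   30.  345.  247.5]
shift [-0.2779 -0.2143  0.0269] dist 0.352 turn -1.473 q6 -0.22 head 5.6
```

The cover is seated: plate top at 63 mm, all four pins visible. Next is the plaque, gripped across its 50 mm width above the eye.

```bash
python3 - <<'E'
from h import *
go(.43,-.34,.24,97.8)
E
```

```text
shift [-0.3158 -0.2381  0.0369] dist 0.397 turn 1.533 q6 -0.22 head 5.6
```

Request:
{"name": "nudge_tcp", "arguments": {
  "increments": [
    [[0.08, -0.35, -0.24, 0.04, -1.61], [0.08, -0.35, -0.24, 0.04, -1.61], [0.08, -0.35, -0.24, 0.04, -1.61], [0.08, -0.35, -0.24, 0.04, -1.61], [0.08, -0.35, -0.24, 0.04, -1.61], [0.08, -0.35, -0.24, 0.04, -1.61], [0.08, -0.35, -0.24, 0.04, -1.61], [0.08, -0.35, -0.24, 0.04, -1.61]]
  ]
}}

```text
clock: 29.6
tcp_pos: [0.4631, -0.317, 0.2423]
eef_rot: [0.194, 0.981, 0.0, -0.001]
ft_force: [1.6, 0.0, 0.0]
width: 0.0799
grip_force: 0.0
```

```bash
python3 - <<'E'
from h import *
go(.43,-.34,.24,97.8)
E
```

```text
shift [ 0.0218 -0.0339  0.0023] dist 0.04 turn -0.527 q6 -1.92 head 67.6
```

Request:
{"name": "nudge_tcp", "arguments": {
  "increments": [
    [[0.08, 0.022, -0.034, 0, -0.527], [0.08, 0.022, -0.034, 0, -0.527], [0.08, 0.022, -0.034, 0, -0.527], [0.08, 0.022, -0.034, 0, -0.527], [0.08, 0.022, -0.034, 0, -0.527], [0.08, 0.022, -0.034, 0, -0.527]]
  ]
}}

```text
clock: 30.2
tcp_pos: [0.431, -0.3386, 0.243]
eef_rot: [-0.064, 0.998, 0.001, -0.0]
ft_force: [0.0, 0.5, 0.1]
width: 0.08
grip_force: 0.0
```

```bash
python3 - <<'E'
from h import *
im,d,K,T=cam('wrist'); P=pts(d,K,T);save('q.png',im)
for b in((.109,.12),(.06,.109),(.004,.03)):
    for r in rects(P,*b,80,90000):
        if abs(r[1]+362)<60 and r[0]<560: print(b,np.round(r,1))
go(.468,-.3626,.078,97.8)
E
```

```text
(0.109, 0.12) [ 467.7 -363.1   49.3    9.   -82.   114.1  528.   294.1  227.2]
(0.06, 0.109) [ 466.9 -362.9   50.     7.8  -82.4   88.5  749.   297.4  214.1]
(0.004, 0.03) [ 469.9 -361.9   73.9   40.   -82.6   22.  1130.   304.7  191.5]
shift [-0.0337 -0.0286  0.1651] dist 0.171 turn -0.008 q6 -2.5 head 97.3
```

View pics/q.png

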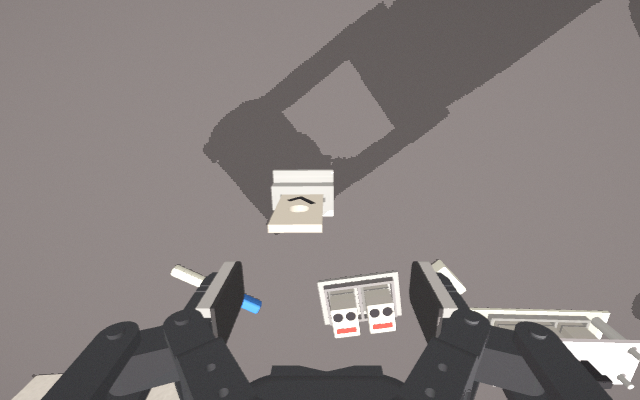

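The view shows the plaque upright in its stand at (297,215), top edge (295,227); the tray inserts and marker are undisturbed.

Request:
{"name": "nudge_tcp", "arguments": {
  "increments": [
    [[0.08, -0.033, -0.029, 0.04, -0.008], [0.08, -0.033, -0.029, 0.07, -0.008], [0.08, -0.033, -0.029, 0.08, -0.008], [0.08, -0.033, -0.029, 0.08, -0.008]]
  ]
}}

```text
clock: 30.65
tcp_pos: [0.467, -0.3625, 0.1626]
eef_rot: [-0.069, 0.998, 0.001, -0.001]
ft_force: [0.3, 0.5, 1.0]
width: 0.0801
grip_force: 0.0
```

```bash
python3 - <<'E'
from h import *
go(.4674,-.3630,.078,97.7)
E
```

```text
shift [-0.0006 -0.0007  0.0846] dist 0.085 turn 0.003 q6 -2.5 head 97.9
```

Request:
{"name": "nudge_tcp", "arguments": {
  "increments": [
    [[0.08, 0, 0, 0.03, 0], [0.08, 0, 0, 0.06, 0], [0.08, 0, 0, 0.084, 0], [0.08, 0, 0, 0.084, 0], [0.08, 0, 0, 0.084, 0]]
  ]
}}

```text
clock: 31.15
tcp_pos: [0.468, -0.3637, 0.0821]
eef_rot: [-0.069, 0.998, -0.001, 0.001]
ft_force: [0.6, -0.2, 0.9]
width: 0.0798
grip_force: 0.0
```

Request:
{"name": "nudge_tcp", "arguments": {
  "increments": [
    [[0.03, 0, 0, 0, 0], [0.03, 0, 0, 0, 0], [0.03, 0, 0, 0, 0], [0.03, 0, 0, 0, 0], [0.03, 0, 0, 0, 0]]
  ],
  "grip_n": 40
}}

```text
clock: 31.65
tcp_pos: [0.4682, -0.3637, 0.0817]
eef_rot: [-0.069, 0.998, -0.001, 0.001]
ft_force: [-1.2, 2.1, 10.1]
width: 0.0493
grip_force: 40.3
```

```bash
python3 - <<'E'
from h import *
go(.4674,-.3630,.078,97.7)
E
```

```text
shift [0.0007 0.0008 0.0037] dist 0.004 turn 0.004 q6 -2.5 head 97.9
```

Request:
{"name": "nudge_tcp", "arguments": {
  "increments": [
    [[0.03, 0, 0, -0.03, 0], [0.03, 0, 0, -0.06, 0], [0.03, 0, 0, -0.1, 0], [0.03, 0, 0, -0.14, 0], [0.03, 0, 0, -0.17, 0], [0.03, 0, 0, -0.17, 0]]
  ],
  "grip_n": 40
}}

```text
clock: 32.25
tcp_pos: [0.4685, -0.3641, 0.2554]
eef_rot: [-0.069, 0.998, -0.003, 0.002]
ft_force: [0.5, -0.1, -1.5]
width: 0.0493
grip_force: 41.7
```

```bash
python3 - <<'E'
from h import *
go(.51,.2755,.25,89.2)
E
```

```text
shift [-0.1293  0.6278  0.0021] dist 0.641 turn 0.152 q6 -2.5 head 97.9
```

Request:
{"name": "nudge_tcp", "arguments": {
  "increments": [
    [[0.03, -0.06, 0.31, 0, 0.07], [0.03, -0.06, 0.31, 0, 0.07], [0.03, -0.06, 0.31, 0, 0.07], [0.03, -0.06, 0.31, 0, 0.07], [0.03, -0.06, 0.31, 0, 0.07], [0.03, -0.06, 0.31, 0, 0.07], [0.03, -0.06, 0.31, 0, 0.07]]
  ]
}}

```text
clock: 32.95
tcp_pos: [0.4839, -0.0442, 0.2502]
eef_rot: [-0.036, 0.999, 0.0, 0.0]
ft_force: [0.3, -1.5, -0.7]
width: 0.0493
grip_force: 41.9
```

Request:
{"name": "nudge_tcp", "arguments": {
  "increments": [
    [[0.03, -0.07, 0.31, 0.05, 0.08], [0.03, -0.07, 0.31, 0.05, 0.08], [0.03, -0.07, 0.31, 0.05, 0.08], [0.03, -0.07, 0.31, 0.05, 0.08], [0.03, -0.07, 0.31, 0.05, 0.08], [0.03, -0.07, 0.31, 0.05, 0.08], [0.03, -0.07, 0.31, 0.05, 0.08], [0.03, -0.07, 0.31, 0.05, 0.08]]
  ]
}}

```text
clock: 33.75
tcp_pos: [0.5324, 0.2687, 0.1985]
eef_rot: [0.004, 1.0, -0.0, -0.001]
ft_force: [0.9, 0.1, -1.3]
width: 0.0495
grip_force: 41.9
```

```bash
python3 - <<'E'
from h import *
go(.51,.2755,.1437,89.2)
for n in('wrist','side','scene'):
    im,d,K,T=cam(n); np.savez('e_'+n,im=im,d=d,K=K,T=T)
    if n=='wrist': save('e_w.png',im)
    else:
        v,u=(170,412) if n=='scene' else (140,325)
        save('e_%s.png'%n,cv2.resize(im[v-60:v+60,u-80:u+80],None,fx=5,fy=5,interpolation=cv2.INTER_CUBIC))
E
```

```text
shift [0.0224 0.0066 0.0549] dist 0.06 turn 0.005 q6 -1.22 head 89.5
```

View pics/e_w.png

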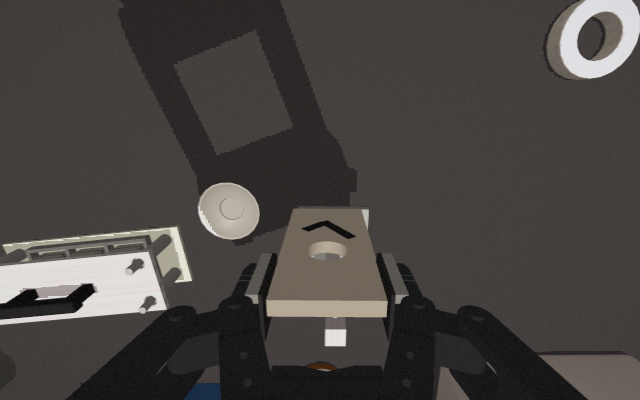

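View pics/e_side.png

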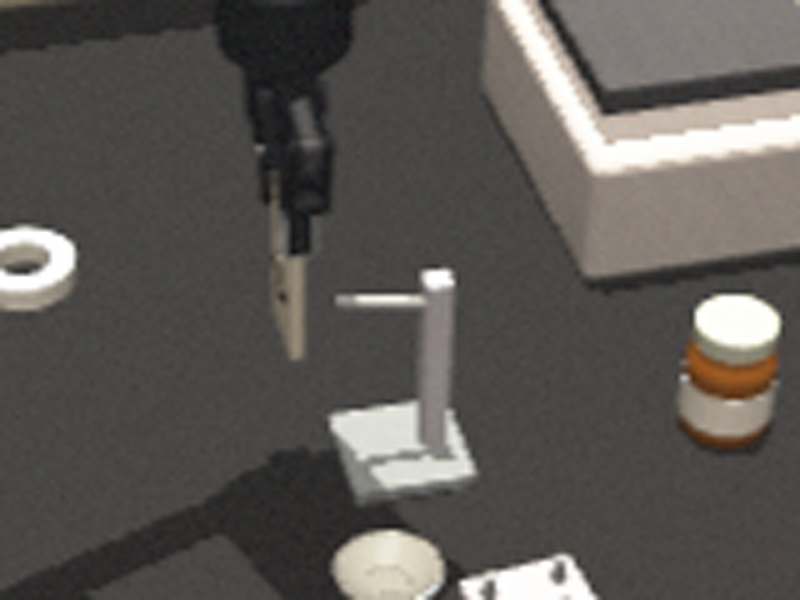

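The wrist view has the plaque square in the fingers, eye at (327,250) and the upright top behind it at (335,338). In the side crop the peg tip is at (340,299), to the right of the plaque.

```bash
python3 - <<'E'
from h import *
f=np.load('e_side.npz');K,T=f['K'],f['T']
print('tip side',ray(245+340/5,80+299/5,.134,K,T).round(4))
print('tcp',probe_bus.get_state()['tcp_pos'].round(4))
f=np.load('e_wrist.npz');P=pts(f['d'],f['K'],f['T'])
m=(P[...,0]>.50)&(P[...,0]<.56)&(P[...,1]>.235)&(P[...,1]<.31)&(P[...,2]>.12)&(P[...,2]<.25)
m[:, :262]=0; m[:,392:]=0
sel=m.copy(); sel[300:]=0
X=P[sel]; 
A=np.c_[X[:,1:],np.ones(len(X))];c=np.linalg.lstsq(A,X[:,0],rcond=None)[0]
print('face plane x=',c.round(3),'face x at eye',(c@[.27,.19,1]).round(4),'n',len(X))
top=m&(P[...,2]>.226);
for r in rects(P,.222,.245,60,9000): print('top',np.round(r,1))
for (u,v) in [(308,249),(347,249),(327,241),(327,260)]:
    K,T=f['K'],f['T'];r=T[:3,:3]@np.array([(u-K[2])/K[0],(v-K[3])/K[1],1]);o=T[:3,3]
    # intersect plane x=c0 y+c1 z+c2
    n=np.array([1,-c[0],-c[1]]);t=(c[2]-n@o)/(n@r);print('eye edge',(o+t*r).round(4))
print('upright top'); 
for r in rects(P,.13,.15,30,9000): print(np.round(r,1))
E
```

```text
tip side [0.5683 0.2762 0.134 ]
tcp [0.5329 0.2656 0.1998]
face plane x= [ 0.011 -0.016  0.528] face x at eye 0.5277 n 9470
top [ 531.   269.2   76.8   25.9   89.5  230.9 5982.   326.1  300.6]
top [524.9 226.3   5.4   1.7 -87.9 243.4  73.  209.4 313.2]
top [525.6 312.7   7.7   1.7  89.6 243.5 102.  444.8 313.8]
eye edge [0.5277 0.2593 0.1869]
eye edge [0.5279 0.2803 0.1868]
eye edge [0.5279 0.2696 0.1766]
eye edge [0.5276 0.2695 0.1992]
upright top
[528.  269.6  50.1   1.6  89.3 140.5 751.  327.6 217.9]
[627.3 275.8  17.5  15.5  -1.3 140.  512.  335.6 332.7]
```

Request:
{"name": "nudge_tcp", "arguments": {
  "increments": [
    [[0.03, 0, 0.0095, 0.03, 0], [0.03, 0, 0.0095, 0.056, 0], [0.03, 0, 0.0095, 0.056, 0], [0.03, 0, 0.0095, 0.056, 0], [0.03, 0, 0.0095, 0.056, 0], [0.03, 0, 0.0095, 0.056, 0]]
  ]
}}

```text
clock: 34.5
tcp_pos: [0.5337, 0.2755, 0.1454]
eef_rot: [0.006, 1.0, 0.0, 0.001]
ft_force: [0.8, -0.2, -0.1]
width: 0.0491
grip_force: 41.9
```

```bash
python3 - <<'E'
from h import *
go(.5329,.2749,.1445,89.2)
im,d,K,T=cam('wrist'); P=pts(d,K,T);s=probe_bus.get_state();print(s['tcp_pos'].round(4))
x=.5277
for (u,v) in [(308,249),(347,249),(327,241),(327,260)]:
    r=T[:3,:3]@np.array([(u-K[2])/K[0],(v-K[3])/K[1],1]);o=T[:3,3];print('eye edge',(o+(x-o[0])/r[0]*r).round(4))
save('e_w2.png',cv2.resize(im[190:350,240:430],None,fx=4,fy=3.7,interpolation=cv2.INTER_CUBIC))
E
```

```text
shift [ 0.0008 -0.0006  0.0009] dist 0.001 turn 0.002 q6 -1.21 head 89.3
[0.5336 0.2755 0.1451]
eye edge [0.5277 0.2662 0.1362]
eye edge [0.5277 0.2868 0.1367]
eye edge [0.5277 0.2763 0.1268]
eye edge [0.5277 0.2763 0.1482]
```

View pics/e_w2.png

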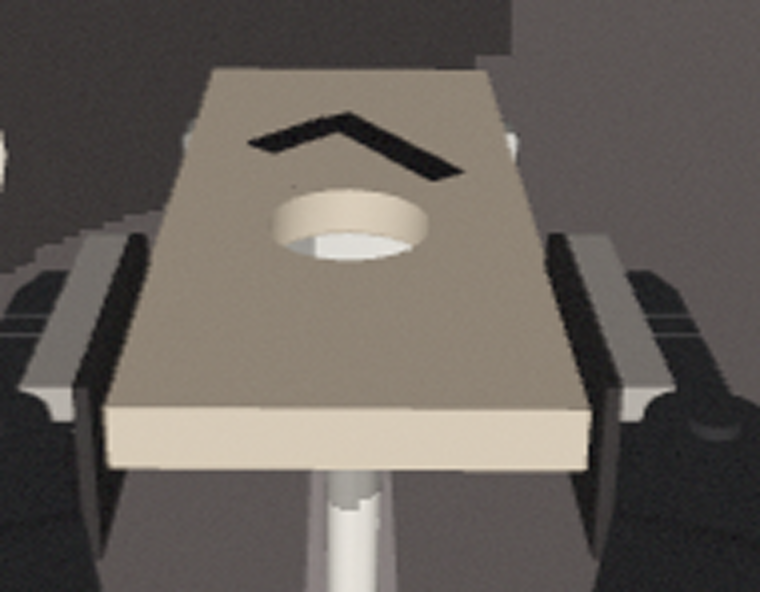

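The eye at crop (350,225) lines up laterally with the peg seen below at (352,530). I push on slowly and watch the force.

Request:
{"name": "nudge_tcp", "arguments": {
  "increments": [
    [[0.03, -0.015, 0, 0.001, 0], [0.03, -0.03, 0, 0.001, 0], [0.03, -0.036, 0, 0.001, 0], [0.03, -0.042, 0, 0.001, 0], [0.03, -0.048, 0, 0.002, 0], [0.03, -0.055, 0, 0.003, 0], [0.03, -0.055, 0, 0.003, 0], [0.03, -0.055, 0, 0.003, 0]]
  ]
}}

```text
clock: 35.35
tcp_pos: [0.588, 0.275, 0.1407]
eef_rot: [0.006, 1.0, -0.0, -0.0]
ft_force: [-0.2, 0.2, -0.3]
width: 0.0494
grip_force: 41.9
```

```bash
python3 - <<'E'
from h import *
print(probe_bus.get_state()['tcp_pos'].round(4),probe_bus.get_state()['ft_force'].round(2),probe_bus.get_state()['moment'].round(3))
a,d,K,T=cam('side');b,d2,K2,T2=cam('scene')
f=lambda im,u,v:cv2.resize(im[v-50:v+50,u-40:u+40],None,fx=5,fy=5,interpolation=cv2.INTER_CUBIC)
save('t.png',np.hstack([f(a,325,145),f(b,414,190)]))
E
```

```text
[0.588  0.275  0.1407] [-0.19  0.16 -0.32] [-0.062 -0.005 -0.008]
```

View pics/t.png

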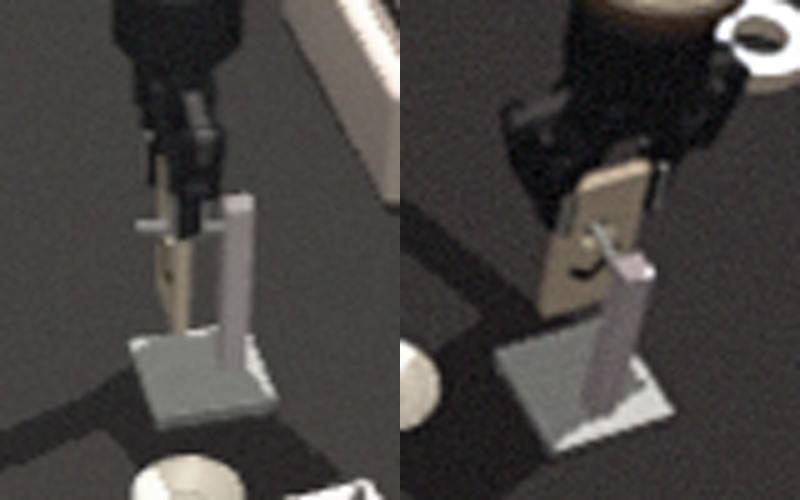

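The peg passes through the eye: its tip sticks out at (140,226) in the side half, and it enters the eye at (597,232) in the scene half. I lower, release and back off upward.

Request:
{"name": "nudge_tcp", "arguments": {
  "increments": [
    [[0.03, 0, 0, 0.003, 0], [0.03, 0, 0, 0.006, 0], [0.03, 0, 0, 0.006, 0], [0.03, 0, 0, 0.006, 0]]
  ]
}}

```text
clock: 35.85
tcp_pos: [0.588, 0.2749, 0.1347]
eef_rot: [0.006, 1.0, -0.0, -0.0]
ft_force: [0.5, 0.5, -0.4]
width: 0.0494
grip_force: 41.9
```

Request:
{"name": "nudge_tcp", "arguments": {
  "increments": [
    [[0.055, 0, 0, 0, 0], [0.06, 0, 0, 0, 0], [0.07, 0, 0, 0, 0], [0.08, 0, 0, 0, 0], [0.08, 0, 0, 0, 0], [0.08, 0, 0, 0, 0], [0.08, 0, 0, 0, 0]]
  ]
}}

```text
clock: 36.55
tcp_pos: [0.5881, 0.275, 0.1348]
eef_rot: [0.006, 1.0, -0.0, -0.0]
ft_force: [0.1, -0.2, -0.0]
width: 0.0801
grip_force: 0.0
```

Request:
{"name": "nudge_tcp", "arguments": {
  "increments": [
    [[0.08, 0, 0, -0.02, 0], [0.08, 0, 0, -0.05, 0], [0.08, 0, 0, -0.1, 0], [0.08, 0.03, 0, -0.15, 0], [0.08, 0.06, 0, -0.2, 0], [0.08, 0.06, 0, -0.2, 0], [0.08, 0.06, 0, -0.2, 0], [0.08, 0.06, 0, -0.2, 0]]
  ]
}}

```text
clock: 37.35
tcp_pos: [0.5282, 0.2756, 0.3339]
eef_rot: [0.006, 1.0, -0.0, -0.0]
ft_force: [0.1, 0.3, 0.4]
width: 0.0804
grip_force: 0.0
```

```bash
python3 - <<'E'
from h import *
for n in('scene','wrist','side'):
    im,d,K,T=cam(n); P=pts(d,K,T); np.savez('f_'+n,im=im,d=d,K=K,T=T)
    for b,nm in(((.054,.070),'plate'),((.150,.185),'plaque top'),((.043,.0535),'ins')):
        for r in rects(P,*b,40,9000):
            if 560<r[0]<700 and abs(r[1])<330: print(n,nm,np.round(r,1))
    if n=='side':a=im
    if n=='scene':b_=im
f=lambda im,u,v:cv2.resize(im[v-100:v+100,u-80:u+80],None,fx=2.5,fy=2.5,interpolation=cv2.INTER_CUBIC)
save('z.png',np.hstack([f(a,345,210),f(b_,345,220)]))
E
```

```text
scene plate [ 636.9   -7.1  205.    71.1  -84.5   63.1 1326.   325.1  245.7]
scene plaque top [592.2 270.   49.3  10.   88.3 163.6  94.  413.8 179.8]
scene ins [ 610.1 -250.    38.1   30.3  -15.7   50.6  113.   238.9  266.1]
scene ins [ 611.  -291.3   36.7   18.7   57.8   51.    49.   223.7  271.4]
wrist plate [575.1 277.5  49.4   2.   89.4  64.1 147.  328.1 196.5]
wrist plate [ 6.363e+02 -4.500e+00  2.057e+02  6.880e+01 -8.430e+01  6.140e+01
  5.492e+03  1.354e+02  2.359e+02]
wrist plaque top [590.8 274.8  50.   11.1  88.9 164.5 624.  326.3 236.2]
side plate [ 635.5   -6.   207.2   70.5  -84.6   62.5 1182.   361.7  220.7]
side plaque top [589.9 273.4  52.7  12.   87.7 162.8  66.  320.  132.7]
side ins [ 606.5 -245.1   44.5   34.8   14.7   50.6  192.   379.7  293.1]
side ins [ 619.  -290.3   44.5   35.2   11.7   50.1  192.   390.4  307.8]
```

View pics/z.png

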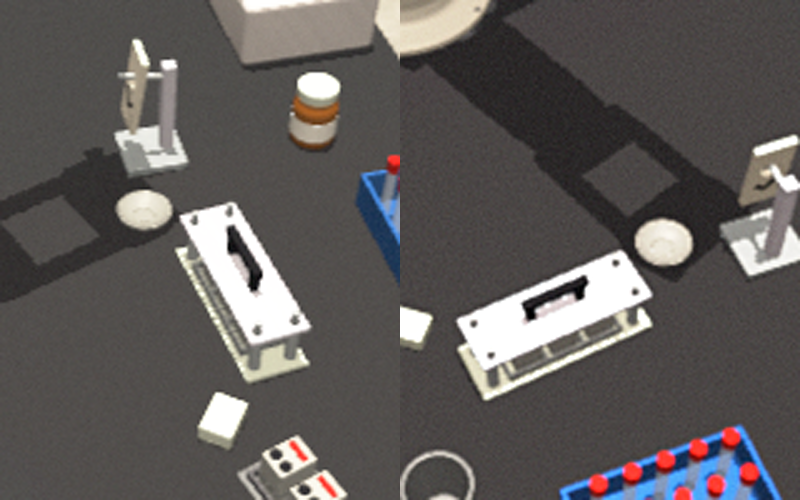

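The plaque hangs on the peg and the cover is flat. The gap under the cover needs a check that the inserts are still inside.

Request:
{"name": "nudge_tcp", "arguments": {
  "increments": [
    [[0.08, 0, 0, 0, 0], [0.08, 0, 0, 0, 0], [0.08, 0, 0, 0, 0], [0.08, 0, 0, 0, 0], [0.08, 0, 0, 0, 0]]
  ]
}}

```text
clock: 38.0
tcp_pos: [0.5281, 0.2757, 0.3348]
eef_rot: [0.006, 1.0, -0.0, -0.0]
ft_force: [1.1, -0.7, 0.7]
width: 0.08
grip_force: 0.0
```

```bash
python3 - <<'E'
from h import *
for n in('scene','side'):
    im,d,K,T=cam(n); P=pts(d,K,T)
    m=(P[...,0]>.59)&(P[...,0]<.69)&(P[...,1]>-.08)&(P[...,1]<.075)&(P[...,2]>.018)&(P[...,2]<.052)
    print(n,m.sum(),np.histogram(P[m][:,1],bins=np.arange(-.08,.081,.01)),np.median(P[m],0).round(3))
    for r in rects(P,.150,.185,40,9000):
        if 560<r[0]<700 and abs(r[1])<330: print(n,np.round(r,1))
    if n=='scene': save('y.png',cv2.resize(im[215:285,280:380],None,fx=8,fy=8,interpolation=cv2.INTER_CUBIC))
print(probe_bus.get_state()['clock'])
E
```

```text
scene 135 (array([ 2, 11, 16, 12,  8,  6, 13, 12,  8,  4, 12, 10, 10,  8,  0,  3]), array([-8.00000000e-02, -7.00000000e-02, -6.00000000e-02, -5.00000000e-02,
       -4.00000000e-02, -3.00000000e-02, -2.00000000e-02, -1.00000000e-02,
       -4.16333634e-17,  1.00000000e-02,  2.00000000e-02,  3.00000000e-02,
        4.00000000e-02,  5.00000000e-02,  6.00000000e-02,  7.00000000e-02,
        8.00000000e-02])) [ 0.66  -0.012  0.027]
scene [591.7 271.7  50.3  11.3  88.9 164.   95.  413.9 179.9]
side 46 (array([0, 5, 3, 5, 1, 2, 3, 2, 3, 2, 3, 3, 4, 2, 0, 8]), array([-8.00000000e-02, -7.00000000e-02, -6.00000000e-02, -5.00000000e-02,
       -4.00000000e-02, -3.00000000e-02, -2.00000000e-02, -1.00000000e-02,
       -4.16333634e-17,  1.00000000e-02,  2.00000000e-02,  3.00000000e-02,
        4.00000000e-02,  5.00000000e-02,  6.00000000e-02,  7.00000000e-02,
        8.00000000e-02])) [0.611 0.006 0.021]
side [589.9 272.7  54.3  11.4  89.1 163.8  65.  320.1 132.6]
38.1
```

The depth shows three insert faces at x ≈ 0.66 under the cover, and the plaque is at rest. Handing in.

```bash
python3 -c "
from station import ctrl, camrig, probe_bus
print(ctrl.job_done())"
```

```text
the job is handed in; nothing more can be done
None
```

I handed the job in at about 38 s: three green inserts in the pass rack, two red in the reject tray, the cover flat on the posts and the plaque hanging freely on the peg; no verdict came back.

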